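Load the weld station's roller feed lane

ROBOT

A 6-joint arm with a two-finger parallel gripper is mounted at the origin on the work surface. World frame = base frame: x ahead of the robot, y to its left, z up, the work surface at z = 0. Lengths are in m, angles in rad, forces in N, time in s.
With the tool pointing down it reaches from about 0.425 to 0.95 m from the base axis. Payload 3.5 kg.
Tool frame: the origin (TCP) lies midway between the tips of the shut fingers; the grasp point (between the pads) lies 19 mm behind it; z points along the fingers, y is the line along which they close (so a half turn about z gives the same grasp; the last joint's range is limited). The gripper opens to 85 mm and grips with 20 to 120 N. Pads are 22 mm wide; open, the fingers measure 114 mm over their backs; the gripper's body (76 mm by 85 mm) begins 54 mm behind the grasp point. The pads swing forward as they close: fully open they stand 13 mm farther back than shut.
Start: joints at [-1.399, 0.286, 1.577, -0, 1.279, -0.15], TCP at [0.214, -0.64, 0.207] pointing down, gripper open.
Joint ranges: [-2.77, 2.77], [-0.9, 2.22], [0.21, 2.48], [-1.53, 4.67], [0.24, 2.81], [-2.84, 2.84]. Speed limits (rad/s): [2.79, 2.79, 3.14, 3.14, 3.14, 3.14].

INTERFACE

Orientations are given as a unit quaternion [x, y, z, w].
In Python, from plant import * gives the robot as it stands.
- The arm moves only by the tool move_arm, never from a script. Its argument "moves" is a list of rows, each a list of 3 entries, a list of its own where there are three numbers: the opening, from 0 (shut) to 1 (fully open), then the shift along the tool's x, y, z in m, then the turn, a rotation vector about the tool's x, y, z in rad. A call has exactly 10 rows; each row shifts and turns the commanded pose from where the row before left it, along the tool's axes as they then stand; what a row does not reach is not made up. A row lasts 1/12 s, in which the tool goes at most 41.7 mm and 7.16 degrees, less where a joint would pass 70% of its speed; a pose out of reach is approached as far as the arm can. A call is refused whole if a number of a shift passes 0.0417 or a number of a turn 0.125, either way. A call with a gripper value outside its range is refused whole. The fingers move at their own pace and stop on an object; "grip_force" is the grip in N (left out, the last holds). Time passes only in rows, so rows that do not move let the fingers close, or fill a call up. It gives the time, the measured TCP pose, the force, the opening and the grip force at its end, in the units of the state.
- get_state(): the state, without advancing time (a new reading comes with each control period).
- read_camera(name): name is "scene" or "top"; returns the picture (400x640x3 uint8, red, green, blue); there is no depth.
- camera_params(name): a dict with "fx", "fy", "cx", "cy" (pixels), "rvec" (rotation vector, rad) and "tvec" (3), from world to camera coordinates, as OpenCV has them. Camera axes: x right, y down, z forward; pixel columns grow to the right and rows downward; lengths in m; the calibration is good to about 2 mm. A picture is of the moment at which its call begins. camera_params takes no time and is no camera call.
- sign_off(): hands the job in; it is judged then, once.
The state is a dict: "time": time; "qpos": joint angles; "dq": joint speeds; "joint_efforts": joint torques, N m; "eef_pos": TCP position; "tcp_rot": TCP orientation; "contact_force": force on the tool from outside, world axes, zero at the start; "wrist_torque": the same for the moment, N m; "opening": opening from 0.0 (shut) to 1.0 (fully open); "finger_force": force on a finger pad.
Only numpy, scipy, OpenCV 4.12 (cv2) and the standard library are available. Lean on these libraries where they do the work, as an engineer would, in place of code of your own. Each camera call takes 0.05 s, during which the arm holds its last target. There are 200 camera calls.

TASK

Load the weld station's feed: turn the revolving magazine to bring each part carrier in it to the open front, lift the carriers out and set them lengthwise, upright, on the open upper end of the sloped roller lane so that they roll down and close up against the stop. When all the carriers are down the lane, lift the steel follower weight out of the bin and set it on the rollers behind them so that it rolls up against the last one. Leave the other things on the bench where they are.

Things in the scene. Friction and masses are not known exactly. Their poses are not given: they have to be found in the camera images.
- magazine: Fixed aluminium stand of the revolving magazine. Origin on the bench on the turntable's axis; its -x points to its open front, towards the arm. A grille of five 8 mm steel rods, underside 142 mm above the bench, covers local x -3 to 158, y -198 to 198 mm: carriers can be lifted out only at the open front.
- turntable: Aluminium disc, 330 mm across, turning endlessly either way about its vertical axis; stays where left. Its pose turns with it. Origin on the axis at its underside, 30 mm above the bench; deck 10 mm above origin. Four walled pockets, inside 88 x 68 mm, long side radial, walls 14 mm high, centred 100 mm from the axis along +x, +y, -x, -y.
- lane: Fixed sloped roller lane. Origin on the bench below the inner face of the stop at its low end; +x runs uphill, z up. Rollers 24 mm across every 29 mm, x 0 to 500 mm; their tops are 55 mm + 0.09 x above the bench. Rails at y -37 and +37 mm, 18 mm above the rollers. Guard rods 98 mm above the rollers at y -14 and +14 cover x -5 to 329 mm, with posts at y +53.
- lane_load (a point): Point on the roller tops in the middle of the lane's open upper end (lane x 425, y 0 mm), the only part not under the guard rods. What is set here with its length along the lane rolls down by itself to the stop, or to the thing before it, within about 4 s.
- bin: Fixed grey open bin, 140 (x) x 190 (y) x 38 mm high, walls and floor 4 mm; origin under its centre, on the bench. Holds the follower weight and two loose spare rollers (20 mm diameter, 72 mm long), which stay in the bin and may be jostled.
- follower: Follower weight, in the bin: dark steel block 56 (x) x 60 (y) x 36 mm high, 0.5 to 0.75 kg, with a steel grip fin on top: 50 mm long (x), 16 mm thick (y), from 36 to 78 mm above the underside. Origin at the centre of the underside. Goes on the lane with its x along the lane, either way round.
- post0 (a point): Centre of the top of an upright round steel post, 16 mm across and 85 mm high, standing on the turntable between two pockets to move it round by: 145 mm from the axis at 45 degrees from the turntable's +x, top 125 mm above the bench. About 2 N at the post turns the table.
- post1 (a point): Centre of the top of an upright round steel post, 16 mm across and 85 mm high, standing on the turntable between two pockets to move it round by: 145 mm from the axis at 135 degrees from the turntable's +x, top 125 mm above the bench. About 2 N at the post turns the table.
- post2 (a point): Centre of the top of an upright round steel post, 16 mm across and 85 mm high, standing on the turntable between two pockets to move it round by: 145 mm from the axis at 225 degrees from the turntable's +x, top 125 mm above the bench. About 2 N at the post turns the table.
- post3 (a point): Centre of the top of an upright round steel post, 16 mm across and 85 mm high, standing on the turntable between two pockets to move it round by: 145 mm from the axis at 315 degrees from the turntable's +x, top 125 mm above the bench. About 2 N at the post turns the table.
- carrier0: Part carrier: aluminium block 80 (x) x 60 (y) x 36 mm high, 0.26 to 0.4 kg, small tubes on it (up to 43 mm), black grip fin on top: 50 mm long (x), 16 mm thick (y), 36 to 78 mm above the underside. Origin at the underside's centre. Starts in a pocket, x radial; may be absent; all are alike. Goes on the lane with its x along the lane, either way round.
- carrier1: Part carrier: aluminium block 80 (x) x 60 (y) x 36 mm high, 0.26 to 0.4 kg, small tubes on it (up to 43 mm), black grip fin on top: 50 mm long (x), 16 mm thick (y), 36 to 78 mm above the underside. Origin at the underside's centre. Starts in a pocket, x radial; may be absent; all are alike. Goes on the lane with its x along the lane, either way round.
- carrier2: Part carrier: aluminium block 80 (x) x 60 (y) x 36 mm high, 0.26 to 0.4 kg, small tubes on it (up to 43 mm), black grip fin on top: 50 mm long (x), 16 mm thick (y), 36 to 78 mm above the underside. Origin at the underside's centre. Starts in a pocket, x radial; may be absent; all are alike. Goes on the lane with its x along the lane, either way round.
- carrier3: Part carrier: aluminium block 80 (x) x 60 (y) x 36 mm high, 0.26 to 0.4 kg, small tubes on it (up to 43 mm), black grip fin on top: 50 mm long (x), 16 mm thick (y), 36 to 78 mm above the underside. Origin at the underside's centre. Starts in a pocket, x radial; may be absent; all are alike. Goes on the lane with its x along the lane, either way round.
- cutters: Side cutters with yellow handles, 130 mm long, lying flat. To be left alone.
- hub: Black connector box 55 x 85 x 24 mm, lying on the bench. To be left alone.
- tape: Yellow roll of tape, 90 mm diameter, 19 mm high, flat on the bench. To be left alone.
- bottle: White bottle, 56 mm diameter, 140 mm high, standing. To be left alone.
- screwdriver: Screwdriver lying on the bench. To be left alone.

How it is judged:
By the outcome, as a careful person would: the job done as asked, in the order asked, and still so for the second after the job is handed in, with the robot touching nothing.
Of carrier0, carrier1, carrier2, carrier3 only 3 to 4 are there at a start; the rules pass over those that are not, and their reading is None.
At some moment in a run one of carrier0, carrier1, carrier2, carrier3, follower may be knocked a few centimetres aside while the robot is not near it.
It also fails if it takes over 210 s, if anything falls off the work surface, if the arm or the gripper's body presses on something with over 40 N, if the wrist force passes 120 N, or if a joint passes its speed limit or range.

## Working session

There is one attempt and no reset: what is moved stays moved. The work goes in short steps, Python scripts to look and compute and a tool call to move; the robot and the scene stay as the last step left them, time stands still between calls to the robot, and variables do not carry over. Pictures are saved under pics/ and viewed, at most 14 in all, crops included, and the job is handed in when it is done.

Besides the shell and the picture viewer there is one more tool, called as name([rows], argument=value, ...), one row to a line, values as JSON. move_arm: Moves the arm, as the interface text tells. Its arguments: {"type":"object","properties":{"moves":{"type":"array"},"grip_force":{"type":"number"}},"required":["moves"]}

```bash
mkdir -p pics; ls; cat > h.py <<'E'
from plant import *
import numpy as np, cv2
from scipy.spatial.transform import Rotation as R
def cam(n):
    p=camera_params(n); K=np.array([[p['fx'],0,p['cx']],[0,p['fy'],p['cy']],[0,0,1]])
    return K,np.array(p['rvec'],float).ravel(),np.array(p['tvec'],float).ravel()
def ray(n,uv):
    K,r,t=cam(n); M=R.from_rotvec(r).as_matrix()
    return -M.T@t, M.T@np.linalg.inv(K)@np.array([uv[0],uv[1],1.])
def onz(n,uv,z):
    c,d=ray(n,uv); return c+d*(z-c[2])/d[2]
def tri(uv1,uv2,n1='scene',n2='top'):
    c1,d1=ray(n1,uv1); c2,d2=ray(n2,uv2); d1/=np.linalg.norm(d1); d2/=np.linalg.norm(d2)
    s=np.linalg.lstsq(np.c_[d1,-d2],c2-c1,rcond=None)[0]
    a,b=c1+s[0]*d1,c2+s[1]*d2; return (a+b)/2,np.linalg.norm(a-b)
def proj(n,p):
    K,r,t=cam(n); return cv2.projectPoints(np.atleast_2d(np.array(p,float)),r,t,K,None)[0][:,0]
def shot(n,f):
    im=cv2.cvtColor(read_camera(n),cv2.COLOR_RGB2BGR); cv2.imwrite('pics/'+f,im); return im
E
python3 - <<'E'
from h import *
shot('scene','s0.png'); shot('top','t0.png')
for n in('scene','top'): print(ray(n,(320,200)),camera_params(n)['fx'])
print(get_state())
E
```

```text
pics
(array([ 1.4244655 , -0.43890485,  1.03697283]), array([-0.61670909,  0.35490696, -0.70287329])) 504.0092262273435
(array([0.41323219, 0.0503691 , 1.40931324]), array([ 0.13507908,  0.00394581, -0.99095938])) 445.3980192972834
{'time': 0.1, 'qpos': array([-1.39899990e+00,  2.87141700e-01,  1.57806350e+00, -7.82863425e-06,
        1.27861874e+00, -1.50019984e-01]), 'dq': array([ 0.00075617, -0.00160105, -0.00238558, -0.00099527, -0.00139205,
        0.00078851]), 'joint_efforts': array([ 6.06405265e-04, -4.07297516e+01, -2.93696988e+01, -9.20733851e-05,
        3.45944783e-03, -3.49491593e-06]), 'eef_pos': array([ 0.21339409, -0.63967914,  0.20592467]), 'tcp_rot': array([ 9.87081387e-01,  1.60215763e-01, -1.58941104e-05, -1.11553983e-03]), 'contact_force': array([0.04777936, 0.65111185, 0.17923788]), 'wrist_torque': array([-0.01297075,  0.03761902, -0.02442759]), 'finger_force': 0.0, 'opening': 1.0005714225725786}
```

View pics/s0.png

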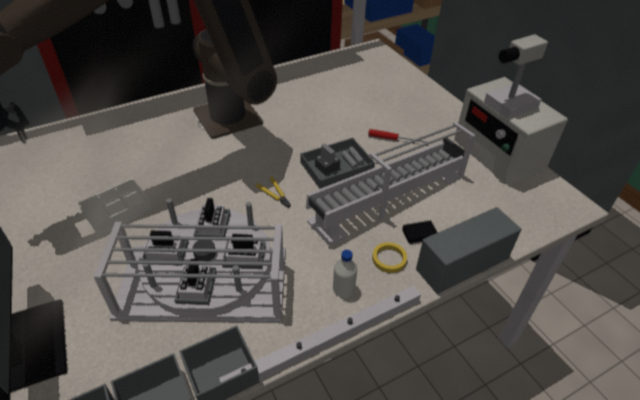

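View pics/t0.png

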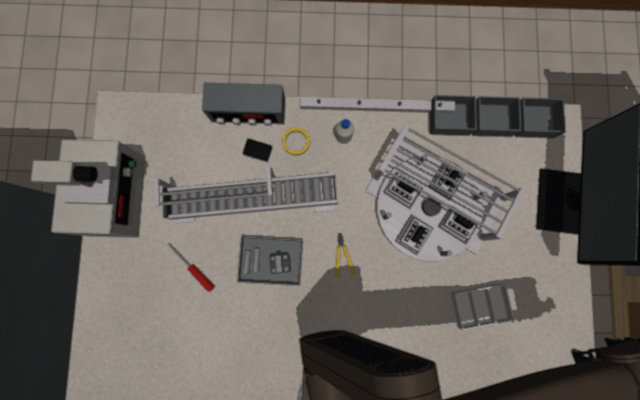

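The scene view shows the magazine at about (195,260), the lane from (320,215) to (460,150), and the bin at (337,160). In the top view the magazine hub is at (431,207), the lane's stop end is on the left at about (165,200), its upper end is at (335,187), and the bin is at (270,260). I can see four carriers. I'll look closer with enlarged crops.

```bash
python3 - <<'E'
import cv2
t=cv2.imread('pics/t0.png'); s=cv2.imread('pics/s0.png')
def c(im,x0,y0,x1,y1,k,f): cv2.imwrite('pics/'+f,cv2.resize(im[y0:y1,x0:x1],None,fx=k,fy=k,interpolation=cv2.INTER_CUBIC))
c(t,360,120,530,270,4,'tm.png'); c(t,150,160,350,290,4,'tl.png'); 
c(s,90,180,300,330,3.8,'sm.png'); c(s,290,110,480,250,4,'sl.png')
E
```

```text
(no output)
```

View pics/tm.png

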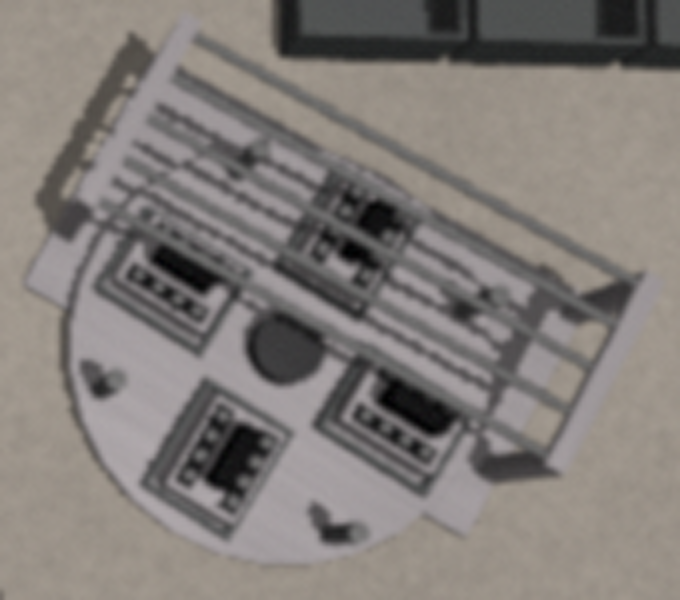

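View pics/tl.png

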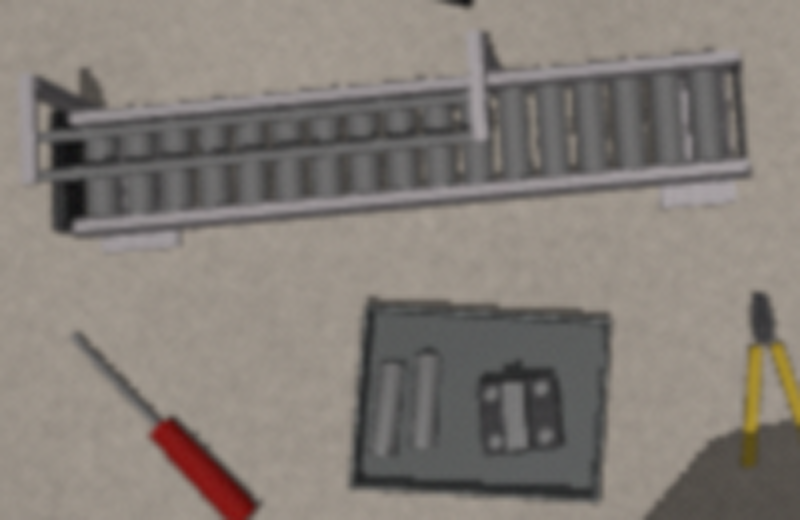

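View pics/sm.png

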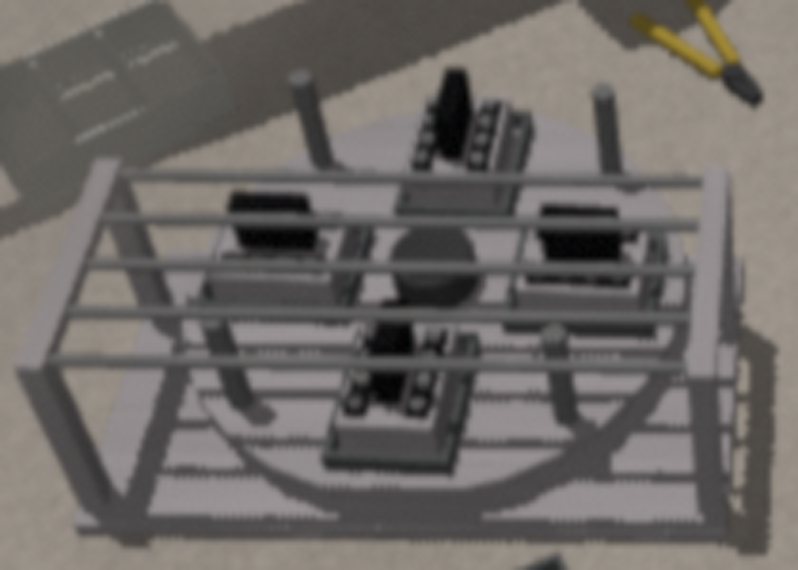

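View pics/sl.png

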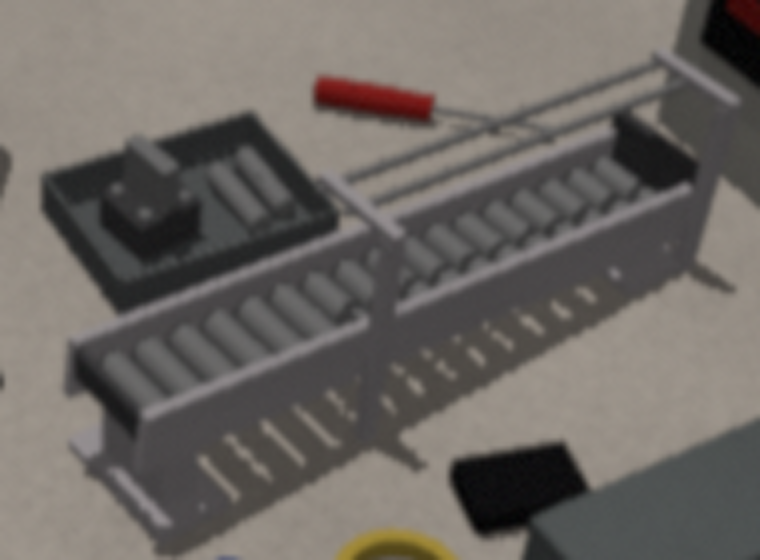

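The four carriers sit at front, left, right and rear under the grille. In the top crop the posts' tops are at (122,376) and (360,530), and the front fin top is at (240,452). The follower's fin is at (515,415) in the bin crop. Next I'll triangulate these points.

```bash
python3 - <<'E'
from h import *
np.set_printoptions(precision=4,suppress=True)
f=lambda o,k,p:(o[0]+(p[0]+.5)/k-.5,o[1]+(p[1]+.5)/k-.5)
tm=lambda p:f((360,120),4,p); tl=lambda p:f((150,160),4,p)
sm=lambda p:f((90,180),3.8,p); sl=lambda p:f((290,110),4,p)
P={}
for n,a,b in [('postL',sm((603,92)),tm((122,376))),('postR',sm((302,77)),tm((360,530))),
 ('postRL',sm((556,332)),tm((265,146))),('postRR',sm((213,318)),tm((497,294))),
 ('hub',sm((433,250)),tm((285,345))),('finF',sm((457,75)),tm((242,452))),
 ('finL',sm((580,212)),tm((188,264))),('finR',sm((270,200)),tm((418,398))),
 ('lane-end+',sl((145,412)),tl((740,57))),('lane-end-',sl((78,345)),tl((748,167))),
 ('guardbar+',sl((393,232)),tl((475,35))),('guardbar-',sl((328,182)),tl((480,137))),('guardlow+',sl((732,100)),tl((28,78))),('guardlow-',sl((662,55)),tl((35,180))),
 ('follfin',sl((152,155)),tl((515,415))),
 ('bin1',sl((43,180)),tl((600,498))),('bin2',sl((255,115)),tl((353,487))),('bin3',sl((335,212)),tl((372,298))),('bin4',sl((125,302)),tl((610,315)))]:
    p,e=tri(a,b); P[n]=p; print(n,p,round(e,4))
print('axis', (P['postL']+P['postRR'])/2,(P['postR']+P['postRL'])/2)
for p in[(486,372),(508,370),(546,368),(523,370),(515,383),(507,450),(525,447),(515,449)]: print(p,onz('top',tl(p),.082))
E
```

```text
postL [ 0.5538 -0.1482  0.1273] 0.0011
postR [ 0.4469 -0.3206  0.1268] 0.0009
postRL [ 0.7273 -0.2524  0.1288] 0.0025
postRR [ 0.6209 -0.4257  0.125 ] 0.0033
hub [ 0.5857 -0.2833  0.0721] 0.0046
finF [ 0.5009 -0.232   0.1355] 0.0038
finL [ 0.6384 -0.1992  0.1184] 0.0015
finR [ 0.5427 -0.3681  0.1225] 0.0058
lane-end+ [0.6676 0.0146 0.1214] 0.0002
lane-end- [0.5876 0.0079 0.1143] 0.0027
guardbar+ [0.6627 0.1991 0.1939] 0.004
guardbar- [0.593  0.1946 0.1857] 0.0018
guardlow+ [0.6293 0.5169 0.1654] 0.0024
guardlow- [0.5588 0.5099 0.1609] 0.002
follfin [0.4022 0.1722 0.0806] 0.0023
bin1 [0.3416 0.11   0.0354] 0.0013
bin2 [0.346  0.2986 0.0348] 0.0022
bin3 [0.4869 0.2871 0.0432] 0.0048
bin4 [0.4803 0.1072 0.0215] 0.0021
axis [ 0.5873 -0.287   0.1262] [ 0.5871 -0.2865  0.1278]
(486, 372) [0.4336 0.1957 0.082 ]
(508, 370) [0.4354 0.1795 0.082 ]
(546, 368) [0.4376 0.1516 0.082 ]
(523, 370) [0.4357 0.1685 0.082 ]
(515, 383) [0.4261 0.174  0.082 ]
(507, 450) [0.3772 0.1779 0.082 ]
(525, 447) [0.3797 0.1648 0.082 ]
(515, 449) [0.3781 0.1721 0.082 ]
```

```bash
cat >> h.py <<'E'
np.set_printoptions(precision=4,suppress=True)
def phi(): 
    M=R.from_quat(get_state()['tcp_rot']).as_matrix(); return np.degrees(np.arctan2(M[1,0],M[0,0])),M
def plan(p,ph,N,p0=None,ph0=None):
    """constant row: shift d, turn about tool z, N times"""
    s=get_state(); p0=s['eef_pos'] if p0 is None else np.array(p0); ph0=phi()[0] if ph0 is None else ph0
    w=((ph-ph0+180)%360-180)*np.pi/180/N
    rot=lambda a:np.array([[np.cos(a),np.sin(a),0],[np.sin(a),-np.cos(a),0],[0,0,-1.]])
    a0=np.radians(ph0); A=sum(rot(a0+k*w) for k in range(N))
    d=np.linalg.solve(A,np.array(p)-p0); q=p0+np.cumsum([rot(a0+k*w)@d for k in range(N)],0)
    print('N',N,'shift',d.round(5),'turn z',round(-w,4),'r range',np.hypot(q[:,0],q[:,1]).min().round(3),np.hypot(q[:,0],q[:,1]).max().round(3))
E
python3 - <<'E'
from h import *
t=cv2.imread('pics/t0.png')
g=cv2.cvtColor(t,cv2.COLOR_BGR2GRAY)
for u in (300,310,320,328): print(u,list(zip(range(170,214),g[170:214,u])) if u==310 else '')
ax=np.array([.5872,-.2868]); f=np.radians(148.5); p=ax+.1*np.array([np.cos(f),np.sin(f)]); print(p)
plan([*p,.2],148.5,20); plan([*p,.2],148.5,30)
E
```

```text
300 
310 [(170, np.uint8(148)), (171, np.uint8(148)), (172, np.uint8(144)), (173, np.uint8(133)), (174, np.uint8(122)), (175, np.uint8(147)), (176, np.uint8(147)), (177, np.uint8(115)), (178, np.uint8(81)), (179, np.uint8(73)), (180, np.uint8(78)), (181, np.uint8(80)), (182, np.uint8(84)), (183, np.uint8(81)), (184, np.uint8(80)), (185, np.uint8(79)), (186, np.uint8(78)), (187, np.uint8(78)), (188, np.uint8(78)), (189, np.uint8(79)), (190, np.uint8(83)), (191, np.uint8(90)), (192, np.uint8(92)), (193, np.uint8(88)), (194, np.uint8(89)), (195, np.uint8(89)), (196, np.uint8(89)), (197, np.uint8(88)), (198, np.uint8(89)), (199, np.uint8(90)), (200, np.uint8(90)), (201, np.uint8(101)), (202, np.uint8(124)), (203, np.uint8(150)), (204, np.uint8(142)), (205, np.uint8(100)), (206, np.uint8(96)), (207, np.uint8(129)), (208, np.uint8(148)), (209, np.uint8(152)), (210, np.uint8(152)), (211, np.uint8(151)), (212, np.uint8(150)), (213, np.uint8(152))]
320 
328 
[ 0.5019 -0.2346]
N 20 shift [0.028  0.0135 0.0003] turn z -0.1135 r range 0.554 0.728
N 30 shift [0.0185 0.0093 0.0002] turn z -0.0757 r range 0.554 0.728
```

move_arm([
  [0.7,[0.028,0.0135,0],[0,0,-0.1135]],
  [0.7,[0.028,0.0135,0],[0,0,-0.1135]],
  [0.7,[0.028,0.0135,0],[0,0,-0.1135]],
  [0.7,[0.028,0.0135,0],[0,0,-0.1135]],
  [0.7,[0.028,0.0135,0],[0,0,-0.1135]],
  [0.7,[0.028,0.0135,0],[0,0,-0.1135]],
  [0.7,[0.028,0.0135,0],[0,0,-0.1135]],
  [0.7,[0.028,0.0135,0],[0,0,-0.1135]],
  [0.7,[0.028,0.0135,0],[0,0,-0.1135]],
  [0.7,[0.028,0.0135,0],[0,0,-0.1135]],
])

```text
time: 0.93
eef_pos: [0.4878, -0.529, 0.2061]
tcp_rot: [0.744, 0.668, 0.0, -0.001]
contact_force: [0.8, -0.3, 0.4]
opening: 0.702
finger_force: 0.0
```

move_arm([
  [0.7,[0.028,0.0135,0],[0,0,-0.1135]],
  [0.7,[0.028,0.0135,0],[0,0,-0.1135]],
  [0.7,[0.028,0.0135,0],[0,0,-0.1135]],
  [0.7,[0.028,0.0135,0],[0,0,-0.1135]],
  [0.7,[0.028,0.0135,0],[0,0,-0.1135]],
  [0.7,[0.028,0.0135,0],[0,0,-0.1135]],
  [0.7,[0.028,0.0135,0],[0,0,-0.1135]],
  [0.7,[0.028,0.0135,0],[0,0,-0.1135]],
  [0.7,[0.028,0.0135,0],[0,0,-0.1135]],
  [0.7,[0.028,0.0135,0],[0,0,-0.1135]],
])

```text
time: 1.77
eef_pos: [0.5017, -0.2341, 0.2065]
tcp_rot: [0.268, 0.963, 0.0, -0.0]
contact_force: [-0.0, -0.4, 0.6]
opening: 0.7
finger_force: 0.0
```

```bash
python3 - <<'E'
from h import *
s=get_state(); print(s['eef_pos'],phi()[0],phi()[1][:,2],s['opening'],s['qpos'])
plan([.5019,-.2346,.088],148.5,8)
a,b=onz('top',(310,175.6),.1125),onz('top',(310,203.2),.1125); print(a,b,(a+b)/2)
im=shot('scene','s1.png'); cv2.imwrite('pics/s1c.png',cv2.resize(im[150:330,90:330],None,fx=3,fy=3,interpolation=2))
E
```

```text
[ 0.5017 -0.2341  0.2065] 148.86156262787125 [-0.0007  0.0008 -1.    ] 0.6999386787555706 [-0.62    0.0204  1.8773  0.0003  1.245  -1.6474]
N 8 shift [-0.0001 -0.      0.0148] turn z 0.0008 r range 0.554 0.554
[0.6621 0.0871 0.1125] [0.5798 0.0846 0.1125] [0.6209 0.0858 0.1125]
```

View pics/s1c.png

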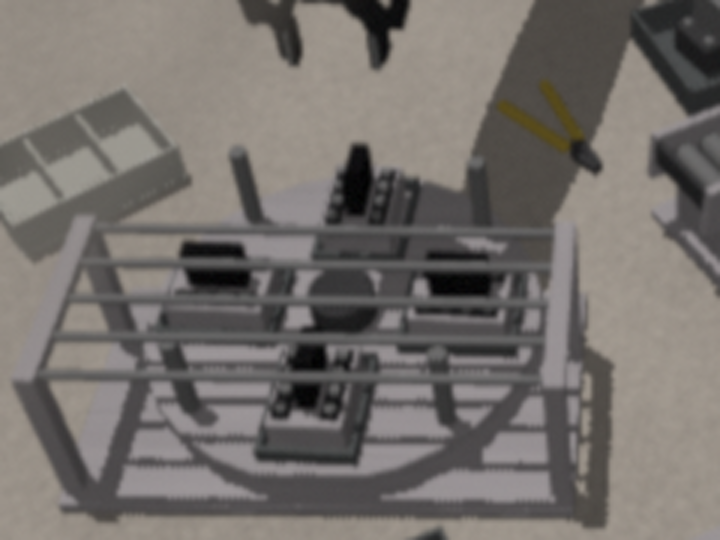

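The gripper is poised above the front carrier, with the fingertips at about (290,60) and (378,65) and the fin at (358,160). The four carriers haven't moved. I'll descend and grip.

move_arm([
  [0.7,[0,0,0.015],[0,0,0]],
  [0.7,[0,0,0.015],[0,0,0]],
  [0.7,[0,0,0.015],[0,0,0]],
  [0.7,[0,0,0.015],[0,0,0]],
  [0.7,[0,0,0.015],[0,0,0]],
  [0.7,[0,0,0.015],[0,0,0]],
  [0.7,[0,0,0.015],[0,0,0]],
  [0.7,[0,0,0.0075],[0,0,0]],
  [0.7,[0,0,0.005],[0,0,0]],
  [0.7,[0,0,0],[0,0,0]],
], grip_force=50)

```text
time: 2.65
eef_pos: [0.5015, -0.2356, 0.0885]
tcp_rot: [0.272, 0.962, 0.0, -0.001]
contact_force: [0.2, 1.3, -0.1]
opening: 0.701
finger_force: 0.0
```

move_arm([
  [0,[0,0,0],[0,0,0]],
  [0,[0,0,0],[0,0,0]],
  [0,[0,0,0],[0,0,0]],
  [0,[0,0,0],[0,0,0]],
  [0,[0,0,0],[0,0,0]],
  [0,[0,0,0],[0,0,0]],
  [0,[0,0,0],[0,0,0]],
  [0,[0,0,0],[0,0,0]],
  [0,[0,0,0],[0,0,0]],
  [0,[0,0,0],[0,0,0]],
])

```text
time: 3.48
eef_pos: [0.5026, -0.2367, 0.0908]
tcp_rot: [0.271, 0.962, -0.001, 0.001]
contact_force: [-2.1, -0.9, 6.2]
opening: 0.163
finger_force: 49.1
```

move_arm([
  [0,[0,0,-0.003],[0,0,0]],
  [0,[0,0,-0.006],[0,0,0]],
  [0,[0,0,-0.012],[0,0,0]],
  [0,[0,0,-0.016],[0,0,0]],
  [0,[0,0,-0.018],[0,0,0]],
  [0,[0,0,-0.018],[0,0,0]],
  [0,[0,0,-0.018],[0,0,0]],
  [0,[0,0,-0.018],[0,0,0]],
  [0,[0,0,-0.01],[0,0,0]],
  [0,[0,0,0],[0,0,0]],
])

```text
time: 4.32
eef_pos: [0.5036, -0.2367, 0.2121]
tcp_rot: [0.271, 0.962, -0.001, 0.003]
contact_force: [-0.0, -0.9, -3.0]
opening: 0.157
finger_force: 48.9
```

```bash
python3 - <<'E'
from h import *
s=get_state(); print(s['eef_pos'],phi()[0],s['opening'],s['contact_force'])
u=np.array([.1063,-.9943]); v=np.array([.9943,.1063])
c=np.array([.6276,.0112])*.5+.5*(np.array([.6209,.0858])+.0746*u); L=c-.08*u; print(L,'dir',np.degrees(np.arctan2(u[1],u[0])))
plan([*L,.205],96.1,20)
E
```

```text
[ 0.5036 -0.2367  0.2121] 148.51016625987495 0.1572335012331788 [-0.0433 -0.9407 -3.0002]
[0.6197 0.091 ] dir -83.8977219954374
N 20 shift [0.0108 0.0144 0.0004] turn z 0.0457 r range 0.521 0.626
```

move_arm([
  [0,[0.0108,0.0144,0.0004],[0,0,0.0457]],
  [0,[0.0108,0.0144,0.0004],[0,0,0.0457]],
  [0,[0.0108,0.0144,0.0004],[0,0,0.0457]],
  [0,[0.0108,0.0144,0.0004],[0,0,0.0457]],
  [0,[0.0108,0.0144,0.0004],[0,0,0.0457]],
  [0,[0.0108,0.0144,0.0004],[0,0,0.0457]],
  [0,[0.0108,0.0144,0.0004],[0,0,0.0457]],
  [0,[0.0108,0.0144,0.0004],[0,0,0.0457]],
  [0,[0.0108,0.0144,0.0004],[0,0,0.0457]],
  [0,[0.0108,0.0144,0.0004],[0,0,0.0457]],
])

```text
time: 5.15
eef_pos: [0.5212, -0.0573, 0.2031]
tcp_rot: [0.483, 0.875, -0.0, -0.001]
contact_force: [0.8, -0.3, -3.1]
opening: 0.154
finger_force: 48.9
```

move_arm([
  [0,[0.0108,0.0144,0.0004],[0,0,0.0457]],
  [0,[0.0108,0.0144,0.0004],[0,0,0.0457]],
  [0,[0.0108,0.0144,0.0004],[0,0,0.0457]],
  [0,[0.0108,0.0144,0.0004],[0,0,0.0457]],
  [0,[0.0108,0.0144,0.0004],[0,0,0.0457]],
  [0,[0.0108,0.0144,0.0004],[0,0,0.0457]],
  [0,[0.0108,0.0144,0.0004],[0,0,0.0457]],
  [0,[0.0108,0.0144,0.0004],[0,0,0.0457]],
  [0,[0.0108,0.0144,0.0004],[0,0,0.0457]],
  [0,[0.0108,0.0144,0.0004],[0,0,0.0457]],
])

```text
time: 5.98
eef_pos: [0.6177, 0.0927, 0.1987]
tcp_rot: [0.669, 0.743, -0.001, -0.001]
contact_force: [0.4, -0.8, -1.8]
opening: 0.161
finger_force: 48.9
```

move_arm([
  [0,[0,0,0],[0,-0.03,0]],
  [0,[0,0,0],[0,-0.03,0]],
  [0,[0,0,0],[0,-0.03,0]],
  [0,[0,0,0.006],[0,0,0]],
  [0,[0,0,0.008],[0,0,0]],
  [0,[0,0,0.008],[0,0,0]],
  [0,[0,0,0.004],[0,0,0]],
  [0,[0,0,0],[0,0,0]],
  [0,[0,0,0],[0,0,0]],
  [0,[0,0,0],[0,0,0]],
])

```text
time: 6.82
eef_pos: [0.6187, 0.0891, 0.1751]
tcp_rot: [0.668, 0.743, -0.03, 0.034]
contact_force: [0.4, -0.5, -2.3]
opening: 0.16
finger_force: 48.9
```

```bash
python3 - <<'E'
from h import *
s=get_state(); print(s['eef_pos'],phi()[0],phi()[1],s['opening'],s['contact_force'])
im=shot('scene','s2.png');im2=shot('top','t2.png'); a=cv2.resize(im[90:260,290:440],None,fx=3,fy=3,interpolation=2);b=cv2.resize(im2[150:320,230:345],None,fx=3,fy=3,interpolation=2)
cv2.imwrite('pics/c2.png',np.hstack([a,b]))
E
```

```text
[0.6187 0.0891 0.1751] 96.1004782713958 [[-0.1058  0.9943  0.01  ]
 [ 0.9903  0.1063 -0.0892]
 [-0.0897  0.0005 -0.996 ]] 0.15966492100264382 [ 0.4283 -0.4956 -2.3138]
```

View pics/c2.png

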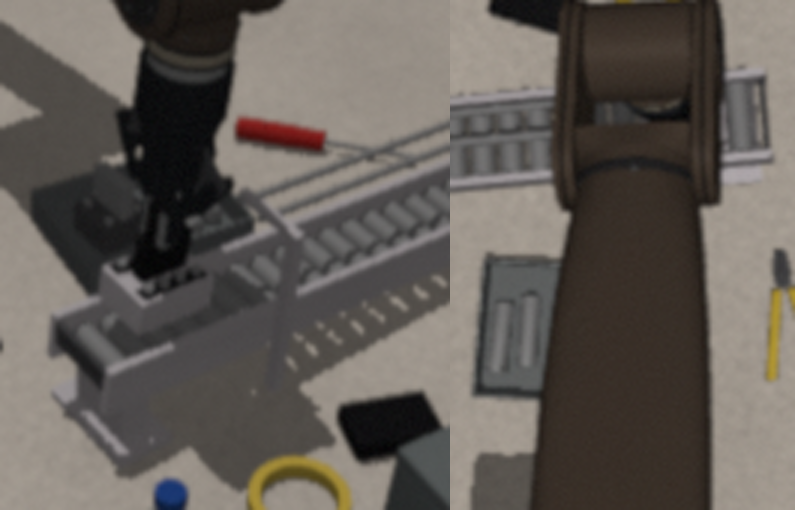

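The carrier is held aligned above the upper end of the lane, clear of the guard bar at (265,215) in the left panel. I'll lower it.

move_arm([
  [0,[0,0,0.005],[0,0,0]],
  [0,[0,0,0.006],[0,0,0]],
  [0,[0,0,0.006],[0,0,0]],
  [0,[0,0,0.004],[0,0,0]],
  [0,[0,0,0.003],[0,0,0]],
  [0,[0,0,0.002],[0,0,0]],
  [0,[0,0,0.002],[0,0,0]],
  [0,[0,0,0.001],[0,0,0]],
  [0,[0,0,0],[0,0,0]],
  [0,[0,0,0],[0,0,0]],
])

```text
time: 7.75
eef_pos: [0.6189, 0.0868, 0.1461]
tcp_rot: [0.668, 0.743, -0.03, 0.034]
contact_force: [0.3, -0.4, -3.4]
opening: 0.159
finger_force: 48.9
```

move_arm([
  [0,[0,0,0.001],[0,0,0]],
  [0,[0,0,0.001],[0,0,0]],
  [0,[0,0,0],[0,0,0]],
  [0.3,[0,0,0],[0,0,0]],
  [0.5,[0,0,0],[0,0,0]],
  [0.5,[0,0,0],[0,0,0]],
  [0.5,[0,0,-0.01],[0,0,0]],
  [0.5,[0,0,-0.02],[0,0,0]],
  [0.5,[0,0,-0.03],[0,0,0]],
  [0.5,[0,0,-0.03],[0,0,0]],
])

```text
time: 8.58
eef_pos: [0.6174, 0.0947, 0.2343]
tcp_rot: [0.668, 0.743, -0.031, 0.033]
contact_force: [1.0, 0.1, -0.5]
opening: 0.501
finger_force: 0.0
```

move_arm([
  [0.5,[0,0,0],[0,0.03,0]],
  [0.5,[0,0,0],[0,0.03,0]],
  [0.5,[0,0,0],[0,0.03,0]],
  [0.5,[0,0,0],[0,0,0]],
  [0.5,[0,0,0],[0,0,0]],
  [0.5,[0,0,0],[0,0,0]],
  [0.5,[0,0,0],[0,0,0]],
  [0.5,[0,0,0],[0,0,0]],
  [0.5,[0,0,0],[0,0,0]],
  [0.5,[0,0,0],[0,0,0]],
])

```text
time: 9.42
eef_pos: [0.6179, 0.0948, 0.2335]
tcp_rot: [0.668, 0.744, -0.0, -0.0]
contact_force: [-0.2, 0.1, 0.6]
opening: 0.497
finger_force: 0.0
```

```bash
python3 - <<'E'
from h import *
s=get_state(); print(s['eef_pos'],phi()[0],s['qpos'])
ax=np.array([.5872,-.2868])
# post candidates: L at 103.5deg -> to 193.5 ; tool x radial at 103.5 
for a in(103.5,193.5):
    r=np.radians(a); p=ax+.145*np.array([np.cos(r),np.sin(r)]); print(a,p); plan([*p,.21],a,16)
im=shot('scene','s3.png'); cv2.imwrite('pics/c3.png',cv2.resize(im[100:330,90:480],None,fx=2,fy=2,interpolation=2))
E
```

```text
[0.6179 0.0948 0.2335] 96.14876151075303 [-0.0098  0.1591  1.6785 -0.0001  1.3042 -0.1171]
103.5 [ 0.5534 -0.1458]
N 16 shift [-0.0142 -0.0065  0.0015] turn z -0.008 r range 0.571 0.618
193.5 [ 0.4462 -0.3206]
N 16 shift [-0.0086 -0.0306  0.0015] turn z -0.1062 r range 0.44 0.594
```

View pics/c3.png

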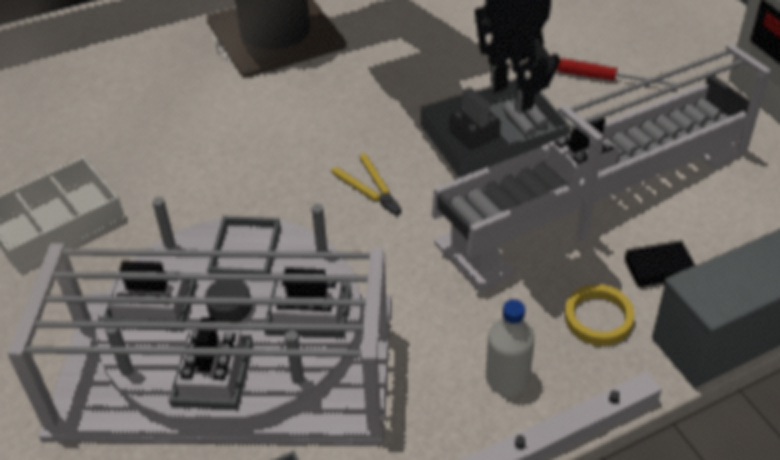

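The carrier is rolling down, now under the guard at (585,135). The front pocket is empty. I'll go to the left post.

move_arm([
  [0.5,[-0.0142,-0.0065,0.0015],[0,0,-0.008]],
  [0.5,[-0.0142,-0.0065,0.0015],[0,0,-0.008]],
  [0.5,[-0.0142,-0.0065,0.0015],[0,0,-0.008]],
  [0.5,[-0.0142,-0.0065,0.0015],[0,0,-0.008]],
  [0.5,[-0.0142,-0.0065,0.0015],[0,0,-0.008]],
  [0.5,[-0.0142,-0.0065,0.0015],[0,0,-0.008]],
  [0.5,[-0.0142,-0.0065,0.0015],[0,0,-0.008]],
  [0.5,[-0.0142,-0.0065,0.0015],[0,0,-0.008]],
  [0.5,[-0.0142,-0.0065,0.0015],[0,0,-0.008]],
  [0.5,[-0.0142,-0.0065,0.0015],[0,0,-0.008]],
], grip_force=25)

```text
time: 10.3
eef_pos: [0.5736, -0.0558, 0.2186]
tcp_rot: [0.638, 0.77, -0.0, 0.0]
contact_force: [-0.8, -0.2, 0.1]
opening: 0.499
finger_force: 0.0
```

move_arm([
  [0.5,[-0.0142,-0.0065,0.0015],[0,0,-0.008]],
  [0.5,[-0.0142,-0.0065,0.0015],[0,0,-0.008]],
  [0.5,[-0.0142,-0.0065,0.0015],[0,0,-0.008]],
  [0.5,[-0.0142,-0.0065,0.0015],[0,0,-0.008]],
  [0.5,[-0.0142,-0.0065,0.0015],[0,0,-0.008]],
  [0.5,[-0.0142,-0.0065,0.0015],[0,0,-0.008]],
  [0.5,[0,0,0],[0,0,0]],
  [0.5,[0,0,0],[0,0,0]],
  [0.5,[0,0,0],[0,0,0]],
  [0.5,[0,0,0],[0,0,0]],
])

```text
time: 11.13
eef_pos: [0.5534, -0.1458, 0.2097]
tcp_rot: [0.619, 0.785, 0.0, 0.0]
contact_force: [-0.5, -0.3, -0.1]
opening: 0.496
finger_force: 0.0
```

```bash
python3 - <<'E'
from h import *
s=get_state(); print(s['eef_pos'],phi()[0],s['qpos'])
plan([.5534,-.1465,.092],103.5,9)
a,b=np.radians(103.5),np.radians(193.5); ax=np.array([.5872,-.2868]); q=ax+.145*np.array([np.cos(b),np.sin(b)])
plan([*q,.092],193.5,30,[*(ax+.145*np.array([np.cos(a),np.sin(a)])),.092],103.5)
E
```

```text
[ 0.5534 -0.1458  0.2097] 103.5060322826834 [-0.4349  0.0592  1.8311  0.0003  1.2511 -0.6708]
N 9 shift [-0.0001 -0.      0.0131] turn z 0.0 r range 0.572 0.572
N 30 shift [-0.0002 -0.0076 -0.    ] turn z -0.0524 r range 0.509 0.566
```

move_arm([
  [0.5,[0,0,0.013],[0,0,0]],
  [0.5,[0,0,0.013],[0,0,0]],
  [0.5,[0,0,0.013],[0,0,0]],
  [0.5,[0,0,0.013],[0,0,0]],
  [0.5,[0,0,0.013],[0,0,0]],
  [0.5,[0,0,0.013],[0,0,0]],
  [0.5,[0,0,0.013],[0,0,0]],
  [0.5,[0,0,0.013],[0,0,0]],
  [0.5,[0,0,0.013],[0,0,0]],
  [0.5,[0,0,0],[0,0,0]],
])

```text
time: 11.97
eef_pos: [0.5511, -0.1456, 0.0888]
tcp_rot: [0.619, 0.785, -0.001, -0.003]
contact_force: [-1.2, -0.2, -0.5]
opening: 0.503
finger_force: 0.0
```

move_arm([
  [0,[0,0,0],[0,0,0]],
  [0,[0,0,0],[0,0,0]],
  [0,[0,0,0],[0,0,0]],
  [0,[0,0,0],[0,0,0]],
  [0,[0,0,0],[0,0,0]],
  [0,[0,0,0],[0,0,0]],
  [0,[0,0,0],[0,0,0]],
  [0,[0,0,0],[0,0,0]],
  [0,[0,0,0],[0,0,0]],
  [0,[0,0,0],[0,0,0]],
])

```text
time: 12.8
eef_pos: [0.5534, -0.1466, 0.0931]
tcp_rot: [0.619, 0.785, 0.0, 0.0]
contact_force: [-1.8, 0.4, 2.9]
opening: 0.164
finger_force: 24.7
```

move_arm([
  [0,[-0.0002,-0.0076,0],[0,0,-0.0524]],
  [0,[-0.0002,-0.0076,0],[0,0,-0.0524]],
  [0,[-0.0002,-0.0076,0],[0,0,-0.0524]],
  [0,[-0.0002,-0.0076,0],[0,0,-0.0524]],
  [0,[-0.0002,-0.0076,0],[0,0,-0.0524]],
  [0,[-0.0002,-0.0076,0],[0,0,-0.0524]],
  [0,[-0.0002,-0.0076,0],[0,0,-0.0524]],
  [0,[-0.0002,-0.0076,0],[0,0,-0.0524]],
  [0,[-0.0002,-0.0076,0],[0,0,-0.0524]],
  [0,[-0.0002,-0.0076,0],[0,0,-0.0524]],
])

```text
time: 13.63
eef_pos: [0.4875, -0.1817, 0.0931]
tcp_rot: [0.394, 0.919, 0.001, 0.0]
contact_force: [0.5, 2.9, 2.6]
opening: 0.162
finger_force: 25.1
```

move_arm([
  [0,[-0.0002,-0.0076,0],[0,0,-0.0524]],
  [0,[-0.0002,-0.0076,0],[0,0,-0.0524]],
  [0,[-0.0002,-0.0076,0],[0,0,-0.0524]],
  [0,[-0.0002,-0.0076,0],[0,0,-0.0524]],
  [0,[-0.0002,-0.0076,0],[0,0,-0.0524]],
  [0,[-0.0002,-0.0076,0],[0,0,-0.0524]],
  [0,[-0.0002,-0.0076,0],[0,0,-0.0524]],
  [0,[-0.0002,-0.0076,0],[0,0,-0.0524]],
  [0,[-0.0002,-0.0076,0],[0,0,-0.0524]],
  [0,[-0.0002,-0.0076,0],[0,0,-0.0524]],
])

```text
time: 14.47
eef_pos: [0.4481, -0.2462, 0.0931]
tcp_rot: [0.142, 0.99, 0.001, 0.0]
contact_force: [0.3, 3.0, 2.5]
opening: 0.165
finger_force: 25.2
```

move_arm([
  [0,[-0.0002,-0.0076,0],[0,0,-0.0524]],
  [0,[-0.0002,-0.0076,0],[0,0,-0.0524]],
  [0,[-0.0002,-0.0076,0],[0,0,-0.0524]],
  [0,[-0.0002,-0.0076,0],[0,0,-0.0524]],
  [0,[-0.0002,-0.0076,0],[0,0,-0.0524]],
  [0,[-0.0002,-0.0076,0],[0,0,-0.0524]],
  [0,[-0.0002,-0.0076,0],[0,0,-0.0524]],
  [0,[-0.0002,-0.0076,0],[0,0,-0.0524]],
  [0,[-0.0002,-0.0076,0],[0,0,-0.0524]],
  [0,[-0.0002,-0.0076,0],[0,0,-0.0524]],
])

```text
time: 15.3
eef_pos: [0.4472, -0.3213, 0.0932]
tcp_rot: [-0.119, 0.993, 0.0, 0.001]
contact_force: [2.3, 4.1, 1.5]
opening: 0.165
finger_force: 25.1
```

move_arm([
  [0,[0,0,0],[0,0,0]],
  [0,[0,0,0],[0,0,0]],
  [0,[0,0,0],[0,0,0]],
  [0.4,[0,0,0],[0,0,0]],
  [0.5,[0,0,0],[0,0,0]],
  [0.5,[0,0,0],[0,0,0]],
  [0.5,[0,0,-0.02],[0,0,0]],
  [0.5,[0,0,-0.035],[0,0,0]],
  [0.5,[0,0,-0.035],[0,0,0]],
  [0.5,[0,0,-0.03],[0,0,0]],
])

```text
time: 16.13
eef_pos: [0.4454, -0.3215, 0.2142]
tcp_rot: [-0.118, 0.993, -0.0, -0.0]
contact_force: [0.9, -1.3, 0.1]
opening: 0.504
finger_force: 0.0
```

```bash
python3 - <<'E'
from h import *
s=get_state(); print(s['eef_pos'],phi()[0],s['qpos'])
plan([.5019,-.2346,.18],148.5,15)
im=shot('scene','s4.png'); im2=shot('top','t4.png'); a=cv2.resize(im[100:320,90:480],None,fx=1.95,fy=1.95,interpolation=2);b=cv2.resize(im2[120:280,150:530],None,fx=2,fy=2,interpolation=2)
b=np.pad(b,((0,0),(0,a.shape[1]-b.shape[1]),(0,0))); cv2.imwrite('pics/c4.png',cv2.resize(np.vstack([a,b]),None,fx=.79,fy=.79,interpolation=cv2.INTER_AREA))
E
```

```text
[ 0.4454 -0.3215  0.2142] -166.49539392306448 [-0.8096  0.0038  1.8796 -0.0008  1.2587 -2.6159]
N 15 shift [-0.0031  0.0064  0.0023] turn z 0.0524 r range 0.539 0.554
```

View pics/c4.png

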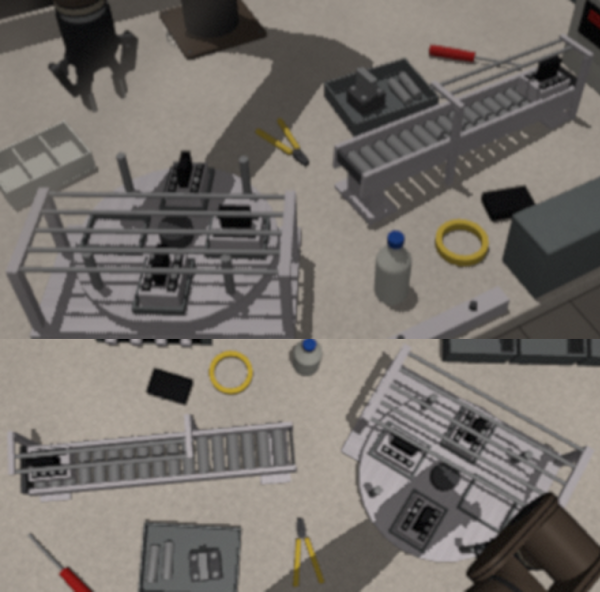

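Carrier 1 stands at the stop, at (545,72) in the upper panel. The next carrier is at the front of the magazine at (188,178), properly in line. I'll repeat the pick.

move_arm([
  [0.7,[-0.0031,0.0064,0.0023],[0,0,0.0524]],
  [0.7,[-0.0031,0.0064,0.0023],[0,0,0.0524]],
  [0.7,[-0.0031,0.0064,0.0023],[0,0,0.0524]],
  [0.7,[-0.0031,0.0064,0.0023],[0,0,0.0524]],
  [0.7,[-0.0031,0.0064,0.0023],[0,0,0.0524]],
  [0.7,[-0.0031,0.0064,0.0023],[0,0,0.0524]],
  [0.7,[-0.0031,0.0064,0.0023],[0,0,0.0524]],
  [0.7,[-0.0031,0.0064,0.0023],[0,0,0.0524]],
  [0.7,[-0.0031,0.0064,0.0023],[0,0,0.0524]],
  [0.7,[-0.0031,0.0064,0.0023],[0,0,0.0524]],
], grip_force=50)

```text
time: 17.07
eef_pos: [0.4757, -0.2575, 0.1881]
tcp_rot: [0.145, 0.989, 0.0, -0.001]
contact_force: [-0.2, -0.2, -0.2]
opening: 0.7
finger_force: 0.0
```

move_arm([
  [0.7,[-0.0031,0.0064,0.0023],[0,0,0.0524]],
  [0.7,[-0.0031,0.0064,0.0023],[0,0,0.0524]],
  [0.7,[-0.0031,0.0064,0.0023],[0,0,0.0524]],
  [0.7,[-0.0031,0.0064,0.0023],[0,0,0.0524]],
  [0.7,[-0.0031,0.0064,0.0023],[0,0,0.0524]],
  [0.7,[0,0,0],[0,0,0]],
  [0.7,[0,0,0],[0,0,0]],
  [0.7,[0,0,0],[0,0,0]],
  [0.7,[0,0,0],[0,0,0]],
  [0.7,[0,0,0],[0,0,0]],
])

```text
time: 17.9
eef_pos: [0.5027, -0.235, 0.1781]
tcp_rot: [0.271, 0.962, -0.0, -0.0]
contact_force: [0.1, 0.0, -0.1]
opening: 0.701
finger_force: 0.0
```

```bash
python3 - <<'E'
from h import *
s=get_state(); print(s['eef_pos'],phi()[0]); plan([.5019,-.2346,.092],148.5,8)
E
```

```text
[ 0.5027 -0.235   0.1781] 148.49698171413425
N 8 shift [ 0.0001 -0.      0.0108] turn z -0.0 r range 0.554 0.555
```

move_arm([
  [0.7,[0,0,0.012],[0,0,0]],
  [0.7,[0,0,0.012],[0,0,0]],
  [0.7,[0,0,0.012],[0,0,0]],
  [0.7,[0,0,0.012],[0,0,0]],
  [0.7,[0,0,0.012],[0,0,0]],
  [0.7,[0,0,0.012],[0,0,0]],
  [0.7,[0,0,0.008],[0,0,0]],
  [0.7,[0,0,0.006],[0,0,0]],
  [0.7,[0,0,0],[0,0,0]],
  [0,[0,0,0],[0,0,0]],
])

```text
time: 18.73
eef_pos: [0.5031, -0.2348, 0.0919]
tcp_rot: [0.271, 0.962, 0.0, -0.0]
contact_force: [0.4, 0.7, 0.1]
opening: 0.575
finger_force: 0.0
```

move_arm([
  [0,[0,0,0],[0,0,0]],
  [0,[0,0,0],[0,0,0]],
  [0,[0,0,0],[0,0,0]],
  [0,[0,0,0],[0,0,0]],
  [0,[0,0,0],[0,0,0]],
  [0,[0,0,0],[0,0,0]],
  [0,[0,0,0],[0,0,0]],
  [0,[0,0,0],[0,0,0]],
  [0,[0,0,0],[0,0,0]],
  [0,[0,0,0],[0,0,0]],
])

```text
time: 19.57
eef_pos: [0.5035, -0.2353, 0.0929]
tcp_rot: [0.272, 0.962, -0.0, 0.001]
contact_force: [-2.1, -1.6, 5.9]
opening: 0.144
finger_force: 49.7
```

move_arm([
  [0,[0,0,-0.003],[0,0,0]],
  [0,[0,0,-0.006],[0,0,0]],
  [0,[0,0,-0.012],[0,0,0]],
  [0,[0,0,-0.016],[0,0,0]],
  [0,[0,0,-0.018],[0,0,0]],
  [0,[0,0,-0.018],[0,0,0]],
  [0,[0,0,-0.018],[0,0,0]],
  [0,[0,0,-0.018],[0,0,0]],
  [0,[0,0,-0.006],[0,0,0]],
  [0,[0,0,0],[0,0,0]],
])

```text
time: 20.4
eef_pos: [0.504, -0.235, 0.2093]
tcp_rot: [0.271, 0.962, -0.0, 0.002]
contact_force: [0.5, -0.1, -3.7]
opening: 0.14
finger_force: 49.0
```

```bash
python3 - <<'E'
from h import *
s=get_state(); print(s['eef_pos'],phi()[0],s['opening'],s['contact_force'])
plan([.6195,.091,.2],96.1,20)
E
```

```text
[ 0.504  -0.235   0.2093] 148.5084307881105 0.14037911953759646 [ 0.4961 -0.1268 -3.7443]
N 20 shift [0.0107 0.0143 0.0005] turn z 0.0457 r range 0.521 0.626
```

move_arm([
  [0,[0.0107,0.0143,0.0005],[0,0,0.0457]],
  [0,[0.0107,0.0143,0.0005],[0,0,0.0457]],
  [0,[0.0107,0.0143,0.0005],[0,0,0.0457]],
  [0,[0.0107,0.0143,0.0005],[0,0,0.0457]],
  [0,[0.0107,0.0143,0.0005],[0,0,0.0457]],
  [0,[0.0107,0.0143,0.0005],[0,0,0.0457]],
  [0,[0.0107,0.0143,0.0005],[0,0,0.0457]],
  [0,[0.0107,0.0143,0.0005],[0,0,0.0457]],
  [0,[0.0107,0.0143,0.0005],[0,0,0.0457]],
  [0,[0.0107,0.0143,0.0005],[0,0,0.0457]],
])

```text
time: 21.23
eef_pos: [0.5218, -0.0574, 0.1999]
tcp_rot: [0.483, 0.875, -0.0, -0.002]
contact_force: [-0.9, -0.3, -3.6]
opening: 0.146
finger_force: 49.5
```

move_arm([
  [0,[0.0107,0.0143,0.0005],[0,0,0.0457]],
  [0,[0.0107,0.0143,0.0005],[0,0,0.0457]],
  [0,[0.0107,0.0143,0.0005],[0,0,0.0457]],
  [0,[0.0107,0.0143,0.0005],[0,0,0.0457]],
  [0,[0.0107,0.0143,0.0005],[0,0,0.0457]],
  [0,[0.0107,0.0143,0.0005],[0,0,0.0457]],
  [0,[0.0107,0.0143,0.0005],[0,0,0.0457]],
  [0,[0.0107,0.0143,0.0005],[0,0,0.0457]],
  [0,[0.0107,0.0143,0.0005],[0,0,0.0457]],
  [0,[0.0107,0.0143,0.0005],[0,0,0.0457]],
])

```text
time: 22.07
eef_pos: [0.6176, 0.0913, 0.1945]
tcp_rot: [0.669, 0.743, -0.001, -0.002]
contact_force: [0.1, -0.0, -4.5]
opening: 0.136
finger_force: 49.5
```

move_arm([
  [0,[0,0,0],[0,-0.03,0]],
  [0,[0,0,0],[0,-0.03,0]],
  [0,[0,0,0],[0,-0.03,0]],
  [0,[0,0,0.006],[0,0,0]],
  [0,[0,0,0.008],[0,0,0]],
  [0,[0,0,0.008],[0,0,0]],
  [0,[0,0,0.004],[0,0,0]],
  [0,[0,0,0],[0,0,0]],
  [0,[0,0,0],[0,0,0]],
  [0,[0,0,0],[0,0,0]],
])

```text
time: 22.9
eef_pos: [0.6191, 0.0876, 0.1714]
tcp_rot: [0.668, 0.743, -0.03, 0.034]
contact_force: [-0.1, -0.6, -3.4]
opening: 0.139
finger_force: 49.6
```

Now lower 0.025 m to about 0.1465, release, and lift.

move_arm([
  [0,[0,0,0.005],[0,0,0]],
  [0,[0,0,0.006],[0,0,0]],
  [0,[0,0,0.005],[0,0,0]],
  [0,[0,0,0.004],[0,0,0]],
  [0,[0,0,0.002],[0,0,0]],
  [0,[0,0,0.001],[0,0,0]],
  [0,[0,0,0.001],[0,0,0]],
  [0,[0,0,0.001],[0,0,0]],
  [0,[0,0,0],[0,0,0]],
  [0,[0,0,0],[0,0,0]],
])

```text
time: 23.73
eef_pos: [0.6195, 0.0857, 0.1476]
tcp_rot: [0.668, 0.743, -0.03, 0.034]
contact_force: [-2.6, 0.4, 2.8]
opening: 0.141
finger_force: 51.5
```

move_arm([
  [0,[0,0,0],[0,0,0]],
  [0.3,[0,0,0],[0,0,0]],
  [0.5,[0,0,0],[0,0,0]],
  [0.5,[0,0,0],[0,0,0]],
  [0.5,[0,0,-0.01],[0,0,0]],
  [0.5,[0,0,-0.02],[0,0,0]],
  [0.5,[0,0,-0.03],[0,0,0]],
  [0.5,[0,0,-0.03],[0,0.03,0]],
  [0.5,[0,0,0],[0,0.03,0]],
  [0.5,[0,0,0],[0,0.03,0]],
])

```text
time: 24.57
eef_pos: [0.6203, 0.0942, 0.2407]
tcp_rot: [0.668, 0.744, 0.003, 0.003]
contact_force: [0.3, -0.3, -0.6]
opening: 0.5
finger_force: 0.0
```

```bash
python3 - <<'E'
from h import *
s=get_state(); print(s['eef_pos'],phi()[0]); plan([.5534,-.1462,.2],103.5,15)
E
```

```text
[0.6203 0.0942 0.2407] 96.17865068397367
N 15 shift [-0.0151 -0.0071  0.0027] turn z -0.0085 r range 0.572 0.62
```

move_arm([
  [0.5,[-0.0151,-0.0071,0.0027],[0,0,-0.0085]],
  [0.5,[-0.0151,-0.0071,0.0027],[0,0,-0.0085]],
  [0.5,[-0.0151,-0.0071,0.0027],[0,0,-0.0085]],
  [0.5,[-0.0151,-0.0071,0.0027],[0,0,-0.0085]],
  [0.5,[-0.0151,-0.0071,0.0027],[0,0,-0.0085]],
  [0.5,[-0.0151,-0.0071,0.0027],[0,0,-0.0085]],
  [0.5,[-0.0151,-0.0071,0.0027],[0,0,-0.0085]],
  [0.5,[-0.0151,-0.0071,0.0027],[0,0,-0.0085]],
  [0.5,[-0.0151,-0.0071,0.0027],[0,0,-0.0085]],
  [0.5,[-0.0151,-0.0071,0.0027],[0,0,-0.0085]],
], grip_force=25)

```text
time: 25.4
eef_pos: [0.57, -0.0668, 0.2098]
tcp_rot: [0.636, 0.772, 0.0, 0.001]
contact_force: [0.1, 0.4, 0.4]
opening: 0.496
finger_force: 0.0
```

move_arm([
  [0.5,[-0.0151,-0.0071,0.0027],[0,0,-0.0085]],
  [0.5,[-0.0151,-0.0071,0.0027],[0,0,-0.0085]],
  [0.5,[-0.0151,-0.0071,0.0027],[0,0,-0.0085]],
  [0.5,[-0.0151,-0.0071,0.0027],[0,0,-0.0085]],
  [0.5,[-0.0151,-0.0071,0.0027],[0,0,-0.0085]],
  [0.5,[0,0,0],[0,0,0]],
  [0.5,[0,0,0],[0,0,0]],
  [0.5,[0,0,0],[0,0,0]],
  [0.5,[0,0,0],[0,0,0]],
  [0.5,[0,0,0],[0,0,0]],
])

```text
time: 26.23
eef_pos: [0.5511, -0.1463, 0.1958]
tcp_rot: [0.619, 0.785, 0.0, 0.0]
contact_force: [-0.1, -0.4, 0.6]
opening: 0.501
finger_force: 0.0
```

```bash
python3 - <<'E'
from h import *
s=get_state(); print(s['eef_pos'],phi()[0],phi()[1][:,2]); plan([.5534,-.1462,.092],103.5,8)
im=shot('scene','s5.png'); cv2.imwrite('pics/c5.png',cv2.resize(im[100:330,90:480],None,fx=2,fy=2,interpolation=2))
E
```

```text
[ 0.5511 -0.1463  0.1958] 103.4991141004478 [ 0.0006 -0.0001 -1.    ]
N 8 shift [-0.0001  0.0003  0.013 ] turn z -0.0 r range 0.57 0.572
```

View pics/c5.png

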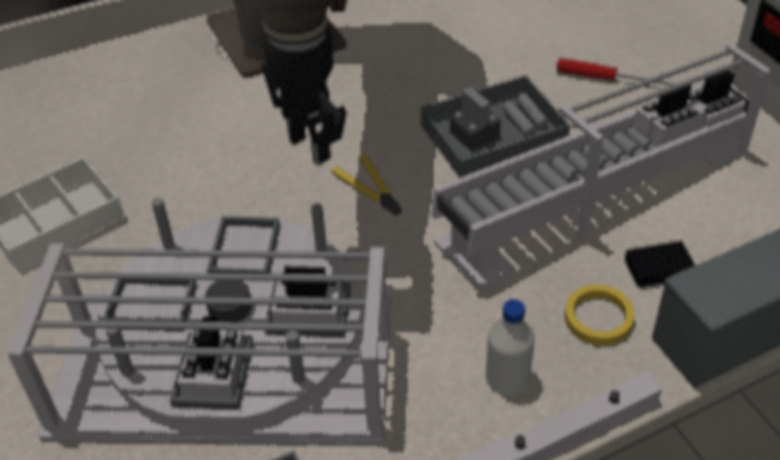

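Two carriers are now closed up against the stop, at (672,105) and (718,90). Two remain in the magazine, at the left pocket and the rear. I'll turn the table again.

move_arm([
  [0.5,[0,0.0003,0.013],[0,0,0]],
  [0.5,[0,0.0003,0.013],[0,0,0]],
  [0.5,[0,0.0003,0.013],[0,0,0]],
  [0.5,[0,0.0003,0.013],[0,0,0]],
  [0.5,[0,0.0003,0.013],[0,0,0]],
  [0.5,[0,0.0003,0.013],[0,0,0]],
  [0.5,[0,0.0003,0.013],[0,0,0]],
  [0.5,[0,0.0003,0.013],[0,0,0]],
  [0.5,[0,0,0],[0,0,0]],
  [0,[0,0,0],[0,0,0]],
])

```text
time: 27.12
eef_pos: [0.5524, -0.1463, 0.0901]
tcp_rot: [0.62, 0.785, -0.0, -0.001]
contact_force: [-0.2, 0.4, 0.8]
opening: 0.372
finger_force: 0.0
```

move_arm([
  [0,[0,0,0],[0,0,0]],
  [0,[0,0,0],[0,0,0]],
  [0,[0,0,0],[0,0,0]],
  [0,[0,0,0],[0,0,0]],
  [0,[0,0,0],[0,0,0]],
  [0,[0,0,0],[0,0,0]],
  [0,[0,0,0],[0,0,0]],
  [0,[0,0,0],[0,0,0]],
  [0,[0,0,0],[0,0,0]],
  [0,[0,0,0],[0,0,0]],
])

```text
time: 27.95
eef_pos: [0.5532, -0.1466, 0.0918]
tcp_rot: [0.62, 0.785, 0.0, 0.0]
contact_force: [-2.3, 0.3, 2.3]
opening: 0.168
finger_force: 24.7
```

move_arm([
  [0,[-0.0002,-0.0076,0],[0,0,-0.0524]],
  [0,[-0.0002,-0.0076,0],[0,0,-0.0524]],
  [0,[-0.0002,-0.0076,0],[0,0,-0.0524]],
  [0,[-0.0002,-0.0076,0],[0,0,-0.0524]],
  [0,[-0.0002,-0.0076,0],[0,0,-0.0524]],
  [0,[-0.0002,-0.0076,0],[0,0,-0.0524]],
  [0,[-0.0002,-0.0076,0],[0,0,-0.0524]],
  [0,[-0.0002,-0.0076,0],[0,0,-0.0524]],
  [0,[-0.0002,-0.0076,0],[0,0,-0.0524]],
  [0,[-0.0002,-0.0076,0],[0,0,-0.0524]],
])

```text
time: 28.78
eef_pos: [0.4873, -0.1817, 0.0919]
tcp_rot: [0.394, 0.919, 0.001, 0.0]
contact_force: [1.6, 3.6, 1.4]
opening: 0.164
finger_force: 25.2
```

move_arm([
  [0,[-0.0002,-0.0076,0],[0,0,-0.0524]],
  [0,[-0.0002,-0.0076,0],[0,0,-0.0524]],
  [0,[-0.0002,-0.0076,0],[0,0,-0.0524]],
  [0,[-0.0002,-0.0076,0],[0,0,-0.0524]],
  [0,[-0.0002,-0.0076,0],[0,0,-0.0524]],
  [0,[-0.0002,-0.0076,0],[0,0,-0.0524]],
  [0,[-0.0002,-0.0076,0],[0,0,-0.0524]],
  [0,[-0.0002,-0.0076,0],[0,0,-0.0524]],
  [0,[-0.0002,-0.0076,0],[0,0,-0.0524]],
  [0,[-0.0002,-0.0076,0],[0,0,-0.0524]],
])

```text
time: 29.62
eef_pos: [0.4479, -0.2463, 0.0918]
tcp_rot: [0.142, 0.99, 0.001, 0.0]
contact_force: [0.4, 2.1, 1.3]
opening: 0.167
finger_force: 25.2
```

move_arm([
  [0,[-0.0002,-0.0076,0],[0,0,-0.0524]],
  [0,[-0.0002,-0.0076,0],[0,0,-0.0524]],
  [0,[-0.0002,-0.0076,0],[0,0,-0.0524]],
  [0,[-0.0002,-0.0076,0],[0,0,-0.0524]],
  [0,[-0.0002,-0.0076,0],[0,0,-0.0524]],
  [0,[-0.0002,-0.0076,0],[0,0,-0.0524]],
  [0,[-0.0002,-0.0076,0],[0,0,-0.0524]],
  [0,[-0.0002,-0.0076,0],[0,0,-0.0524]],
  [0,[-0.0002,-0.0076,0],[0,0,-0.0524]],
  [0,[-0.0002,-0.0076,0],[0,0,-0.0524]],
])

```text
time: 30.45
eef_pos: [0.4471, -0.3214, 0.0919]
tcp_rot: [-0.119, 0.993, 0.0, 0.002]
contact_force: [2.1, 2.9, 2.0]
opening: 0.165
finger_force: 25.1
```

move_arm([
  [0,[0,0,0],[0,0,0]],
  [0,[0,0,0],[0,0,0]],
  [0,[0,0,0],[0,0,0]],
  [0.4,[0,0,0],[0,0,0]],
  [0.5,[0,0,0],[0,0,0]],
  [0.5,[0,0,0],[0,0,0]],
  [0.5,[0,0,-0.02],[0,0,0]],
  [0.5,[0,0,-0.035],[0,0,0]],
  [0.5,[0,0,-0.035],[0,0,0]],
  [0.5,[0,0,-0.03],[0,0,0]],
])

```text
time: 31.28
eef_pos: [0.4453, -0.3216, 0.2133]
tcp_rot: [-0.117, 0.993, -0.0, -0.0]
contact_force: [0.2, -1.1, 0.9]
opening: 0.5
finger_force: 0.0
```

```bash
python3 - <<'E'
from h import *
s=get_state(); print(s['eef_pos'],phi()[0]); plan([.5019,-.2346,.18],148.5,15)
im=shot('scene','s6.png'); cv2.imwrite('pics/c6.png',cv2.resize(im[100:330,90:480],None,fx=2,fy=2,interpolation=2))
E
```

```text
[ 0.4453 -0.3216  0.2133] -166.52564241011018
N 15 shift [-0.0031  0.0064  0.0022] turn z 0.0523 r range 0.539 0.554
```

View pics/c6.png

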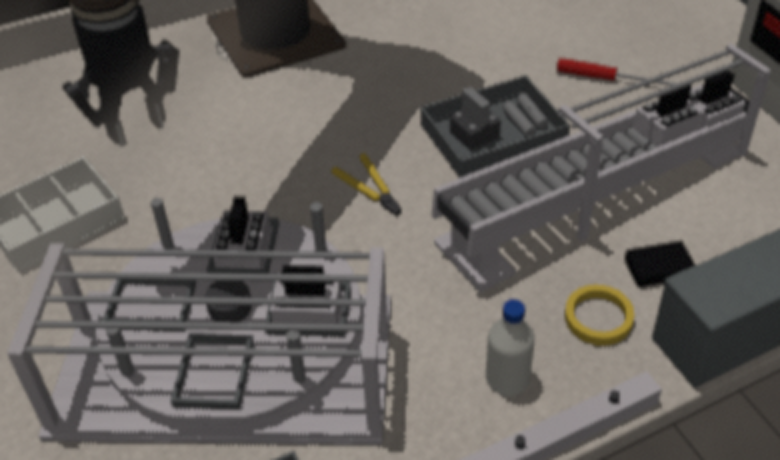

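The third carrier is at the front at (243,240). Next comes the same pick and place. I have two pictures left to view, so from here I'll check with numbers.

move_arm([
  [0.7,[-0.0031,0.0064,0.0022],[0,0,0.0524]],
  [0.7,[-0.0031,0.0064,0.0022],[0,0,0.0524]],
  [0.7,[-0.0031,0.0064,0.0022],[0,0,0.0524]],
  [0.7,[-0.0031,0.0064,0.0022],[0,0,0.0524]],
  [0.7,[-0.0031,0.0064,0.0022],[0,0,0.0524]],
  [0.7,[-0.0031,0.0064,0.0022],[0,0,0.0524]],
  [0.7,[-0.0031,0.0064,0.0022],[0,0,0.0524]],
  [0.7,[-0.0031,0.0064,0.0022],[0,0,0.0524]],
  [0.7,[-0.0031,0.0064,0.0022],[0,0,0.0524]],
  [0.7,[-0.0031,0.0064,0.0022],[0,0,0.0524]],
], grip_force=50)

```text
time: 32.17
eef_pos: [0.476, -0.2579, 0.1889]
tcp_rot: [0.145, 0.989, -0.0, -0.001]
contact_force: [-0.0, 0.0, -0.5]
opening: 0.699
finger_force: 0.0
```

move_arm([
  [0.7,[-0.0031,0.0064,0.0022],[0,0,0.0524]],
  [0.7,[-0.0031,0.0064,0.0022],[0,0,0.0524]],
  [0.7,[-0.0031,0.0064,0.0022],[0,0,0.0524]],
  [0.7,[-0.0031,0.0064,0.0022],[0,0,0.0524]],
  [0.7,[-0.0031,0.0064,0.0022],[0,0,0.0524]],
  [0.7,[0,0,0],[0,0,0]],
  [0.7,[0,0,0],[0,0,0]],
  [0.7,[0,0,0],[0,0,0]],
  [0.7,[0,0,0],[0,0,0]],
  [0.7,[0,0,0],[0,0,0]],
])

```text
time: 33.0
eef_pos: [0.5027, -0.2351, 0.1786]
tcp_rot: [0.272, 0.962, -0.0, 0.0]
contact_force: [-0.2, 0.9, 0.2]
opening: 0.7
finger_force: 0.0
```

move_arm([
  [0.7,[0,0,0.012],[0,0,0]],
  [0.7,[0,0,0.012],[0,0,0]],
  [0.7,[0,0,0.012],[0,0,0]],
  [0.7,[0,0,0.012],[0,0,0]],
  [0.7,[0,0,0.012],[0,0,0]],
  [0.7,[0,0,0.012],[0,0,0]],
  [0.7,[0,0,0.008],[0,0,0]],
  [0.7,[0,0,0.006],[0,0,0]],
  [0.7,[0,0,0],[0,0,0]],
  [0,[0,0,0],[0,0,0]],
])

```text
time: 33.83
eef_pos: [0.5029, -0.2348, 0.0922]
tcp_rot: [0.272, 0.962, 0.0, -0.0]
contact_force: [-0.6, -0.5, -1.0]
opening: 0.573
finger_force: 0.0
```

move_arm([
  [0,[0,0,0],[0,0,0]],
  [0,[0,0,0],[0,0,0]],
  [0,[0,0,0],[0,0,0]],
  [0,[0,0,0],[0,0,0]],
  [0,[0,0,0],[0,0,0]],
  [0,[0,0,0],[0,0,0]],
  [0,[0,0,0],[0,0,0]],
  [0,[0,0,0],[0,0,0]],
  [0,[0,0,0],[0,0,0]],
  [0,[0,0,0],[0,0,0]],
])

```text
time: 34.67
eef_pos: [0.5034, -0.2354, 0.0933]
tcp_rot: [0.272, 0.962, -0.0, 0.001]
contact_force: [-2.1, -3.4, 6.0]
opening: 0.142
finger_force: 49.2
```

move_arm([
  [0,[0,0,-0.003],[0,0,0]],
  [0,[0,0,-0.006],[0,0,0]],
  [0,[0,0,-0.012],[0,0,0]],
  [0,[0,0,-0.016],[0,0,0]],
  [0,[0,0,-0.018],[0,0,0]],
  [0,[0,0,-0.018],[0,0,0]],
  [0,[0,0,-0.018],[0,0,0]],
  [0,[0,0,-0.018],[0,0,0]],
  [0,[0,0,-0.006],[0,0,0]],
  [0,[0,0,0],[0,0,0]],
])

```text
time: 35.5
eef_pos: [0.5039, -0.235, 0.2097]
tcp_rot: [0.272, 0.962, -0.0, 0.002]
contact_force: [0.6, 0.4, -3.8]
opening: 0.144
finger_force: 48.9
```

```bash
python3 - <<'E'
from h import *
s=get_state(); print(s['eef_pos'],phi()[0],s['opening'],s['contact_force'])
plan([.6195,.091,.2],96.1,20)
a=cv2.imread('pics/s6.png'); b=shot('scene','s7.png'); d=cv2.absdiff(a,b).max(2)>40
for n,(x0,y0,x1,y1) in dict(lane=(305,125,470,240),mag=(95,200,290,325)).items(): print(n,d[y0:y1,x0:x1].sum())
E
```

```text
[ 0.5039 -0.235   0.2097] 148.48405423507475 0.1444031714394476 [ 0.6144  0.4237 -3.7977]
N 20 shift [0.0107 0.0143 0.0005] turn z 0.0457 r range 0.521 0.626
lane 138
mag 1854
```

move_arm([
  [0,[0.0107,0.0143,0.0005],[0,0,0.0457]],
  [0,[0.0107,0.0143,0.0005],[0,0,0.0457]],
  [0,[0.0107,0.0143,0.0005],[0,0,0.0457]],
  [0,[0.0107,0.0143,0.0005],[0,0,0.0457]],
  [0,[0.0107,0.0143,0.0005],[0,0,0.0457]],
  [0,[0.0107,0.0143,0.0005],[0,0,0.0457]],
  [0,[0.0107,0.0143,0.0005],[0,0,0.0457]],
  [0,[0.0107,0.0143,0.0005],[0,0,0.0457]],
  [0,[0.0107,0.0143,0.0005],[0,0,0.0457]],
  [0,[0.0107,0.0143,0.0005],[0,0,0.0457]],
])

```text
time: 36.38
eef_pos: [0.5217, -0.0574, 0.2]
tcp_rot: [0.484, 0.875, -0.0, -0.002]
contact_force: [1.3, 0.2, -3.2]
opening: 0.138
finger_force: 49.8
```

move_arm([
  [0,[0.0107,0.0143,0.0005],[0,0,0.0457]],
  [0,[0.0107,0.0143,0.0005],[0,0,0.0457]],
  [0,[0.0107,0.0143,0.0005],[0,0,0.0457]],
  [0,[0.0107,0.0143,0.0005],[0,0,0.0457]],
  [0,[0.0107,0.0143,0.0005],[0,0,0.0457]],
  [0,[0.0107,0.0143,0.0005],[0,0,0.0457]],
  [0,[0.0107,0.0143,0.0005],[0,0,0.0457]],
  [0,[0.0107,0.0143,0.0005],[0,0,0.0457]],
  [0,[0.0107,0.0143,0.0005],[0,0,0.0457]],
  [0,[0.0107,0.0143,0.0005],[0,0,0.0457]],
])

```text
time: 37.22
eef_pos: [0.6176, 0.0912, 0.1946]
tcp_rot: [0.669, 0.743, -0.001, -0.002]
contact_force: [0.1, 0.5, -4.1]
opening: 0.143
finger_force: 49.8
```

move_arm([
  [0,[0,0,0],[0,-0.03,0]],
  [0,[0,0,0],[0,-0.03,0]],
  [0,[0,0,0],[0,-0.03,0]],
  [0,[0,0,0.006],[0,0,0]],
  [0,[0,0,0.008],[0,0,0]],
  [0,[0,0,0.008],[0,0,0]],
  [0,[0,0,0.004],[0,0,0]],
  [0,[0,0,0],[0,0,0]],
  [0,[0,0,0],[0,0,0]],
  [0,[0,0,0],[0,0,0]],
])

```text
time: 38.05
eef_pos: [0.6191, 0.0876, 0.1718]
tcp_rot: [0.668, 0.743, -0.03, 0.034]
contact_force: [-0.6, 0.1, -3.9]
opening: 0.143
finger_force: 49.9
```

move_arm([
  [0,[0,0,0.005],[0,0,0]],
  [0,[0,0,0.006],[0,0,0]],
  [0,[0,0,0.005],[0,0,0]],
  [0,[0,0,0.004],[0,0,0]],
  [0,[0,0,0.002],[0,0,0]],
  [0,[0,0,0.001],[0,0,0]],
  [0,[0,0,0.001],[0,0,0]],
  [0,[0,0,0],[0,0,0]],
  [0,[0,0,0],[0,0,0]],
  [0,[0,0,0],[0,0,0]],
])

```text
time: 38.88
eef_pos: [0.6194, 0.0858, 0.1478]
tcp_rot: [0.668, 0.743, -0.03, 0.034]
contact_force: [-0.6, 0.1, -2.6]
opening: 0.143
finger_force: 50.1
```

move_arm([
  [0,[0,0,0],[0,0,0]],
  [0.3,[0,0,0],[0,0,0]],
  [0.5,[0,0,0],[0,0,0]],
  [0.5,[0,0,0],[0,0,0]],
  [0.5,[0,0,-0.01],[0,0,0]],
  [0.5,[0,0,-0.02],[0,0,0]],
  [0.5,[0,0,-0.03],[0,0,0]],
  [0.5,[0,0,-0.03],[0,0.03,0]],
  [0.5,[0,0,0],[0,0.03,0]],
  [0.5,[0,0,0],[0,0.03,0]],
])

```text
time: 39.72
eef_pos: [0.6203, 0.0942, 0.2428]
tcp_rot: [0.668, 0.744, 0.003, 0.003]
contact_force: [-0.3, -0.7, -0.2]
opening: 0.5
finger_force: 0.0
```

move_arm([
  [0.5,[-0.0151,-0.0071,0.0027],[0,0,-0.0085]],
  [0.5,[-0.0151,-0.0071,0.0027],[0,0,-0.0085]],
  [0.5,[-0.0151,-0.0071,0.0027],[0,0,-0.0085]],
  [0.5,[-0.0151,-0.0071,0.0027],[0,0,-0.0085]],
  [0.5,[-0.0151,-0.0071,0.0027],[0,0,-0.0085]],
  [0.5,[-0.0151,-0.0071,0.0027],[0,0,-0.0085]],
  [0.5,[-0.0151,-0.0071,0.0027],[0,0,-0.0085]],
  [0.5,[-0.0151,-0.0071,0.0027],[0,0,-0.0085]],
  [0.5,[-0.0151,-0.0071,0.0027],[0,0,-0.0085]],
  [0.5,[-0.0151,-0.0071,0.0027],[0,0,-0.0085]],
], grip_force=25)

```text
time: 40.55
eef_pos: [0.57, -0.0667, 0.2118]
tcp_rot: [0.636, 0.772, 0.0, 0.001]
contact_force: [-0.1, 0.7, -0.7]
opening: 0.5
finger_force: 0.0
```

move_arm([
  [0.5,[-0.0151,-0.0071,0.0027],[0,0,-0.0085]],
  [0.5,[-0.0151,-0.0071,0.0027],[0,0,-0.0085]],
  [0.5,[-0.0151,-0.0071,0.0027],[0,0,-0.0085]],
  [0.5,[-0.0151,-0.0071,0.0027],[0,0,-0.0085]],
  [0.5,[-0.0151,-0.0071,0.0027],[0,0,-0.0085]],
  [0.5,[0,0,0],[0,0,0]],
  [0.5,[0,0,0],[0,0,0]],
  [0.5,[0,0,0],[0,0,0]],
  [0.5,[0,0,0],[0,0,0]],
  [0.5,[0,0,0],[0,0,0]],
])

```text
time: 41.38
eef_pos: [0.551, -0.1463, 0.1972]
tcp_rot: [0.619, 0.785, 0.0, 0.0]
contact_force: [0.2, 0.1, 0.2]
opening: 0.493
finger_force: 0.0
```

```bash
python3 - <<'E'
from h import *
s=get_state(); print(s['eef_pos'],phi()[0]); plan([.5534,-.1462,.092],103.5,8)
b=shot('scene','s8.png'); shot('top','t8.png')
def fins(f,roi):
    im=cv2.imread('pics/'+f); x0,y0,x1,y1=roi; m=(im.max(2)<28).astype(np.uint8)[y0:y1,x0:x1]
    n,l,st,c=cv2.connectedComponentsWithStats(m); 
    print(f,[(st[i,4],(c[i]+[x0,y0]).round(1)) for i in range(1,n) if st[i,4]>15])
for f in('s5.png','s6.png','s8.png'): fins(f,(330,120,470,210)); fins(f,(95,190,290,300))
E
```

```text
[ 0.551  -0.1463  0.1972] 103.47057370807738
N 8 shift [-0.0001  0.0003  0.0132] turn z -0.0001 r range 0.57 0.572
s5.png [(np.int32(160), array([447.9, 143.4])), (np.int32(136), array([426.1, 150.4])), (np.int32(40), array([333.8, 166.8]))]
s5.png [(np.int32(18), array([241.5, 235. ])), (np.int32(133), array([242.9, 243.9])), (np.int32(53), array([204.5, 257. ])), (np.int32(69), array([193.5, 269.2])), (np.int32(54), array([192.1, 280.8]))]
s6.png [(np.int32(160), array([447.8, 143.5])), (np.int32(135), array([426.2, 150.4])), (np.int32(41), array([333.6, 167. ]))]
s6.png [(np.int32(161), array([208.3, 210.8])), (np.int32(36), array([240.5, 234.5])), (np.int32(112), array([242. , 243.5])), (np.int32(25), array([209.9, 256.1]))]
s8.png [(np.int32(158), array([447.8, 143.4])), (np.int32(137), array([426.1, 150.5])), (np.int32(148), array([405.9, 158.3])), (np.int32(40), array([333.4, 167.3]))]
s8.png [(np.int32(27), array([239.7, 234.7])), (np.int32(120), array([242.4, 243.6])), (np.int32(29), array([208.9, 256.4]))]
```

move_arm([
  [0.5,[0,0.0003,0.013],[0,0,0]],
  [0.5,[0,0.0003,0.013],[0,0,0]],
  [0.5,[0,0.0003,0.013],[0,0,0]],
  [0.5,[0,0.0003,0.013],[0,0,0]],
  [0.5,[0,0.0003,0.013],[0,0,0]],
  [0.5,[0,0.0003,0.013],[0,0,0]],
  [0.5,[0,0.0003,0.013],[0,0,0]],
  [0.5,[0,0.0003,0.013],[0,0,0]],
  [0.5,[0,0,0],[0,0,0]],
  [0,[0,0,0],[0,0,0]],
])

```text
time: 42.32
eef_pos: [0.5523, -0.1463, 0.0915]
tcp_rot: [0.62, 0.785, -0.0, -0.001]
contact_force: [-0.4, 0.0, 0.7]
opening: 0.368
finger_force: 0.0
```

move_arm([
  [0,[0,0,0],[0,0,0]],
  [0,[0,0,0],[0,0,0]],
  [0,[0,0,0],[0,0,0]],
  [0,[0,0,0],[0,0,0]],
  [0,[0,0,0],[0,0,0]],
  [0,[0,0,0],[0,0,0]],
  [0,[0,0,0],[0,0,0]],
  [0,[0,0,0],[0,0,0]],
  [0,[0,0,0],[0,0,0]],
  [0,[0,0,0],[0,0,0]],
])

```text
time: 43.15
eef_pos: [0.5531, -0.1466, 0.0932]
tcp_rot: [0.62, 0.785, 0.0, 0.0]
contact_force: [-1.8, 0.3, 2.7]
opening: 0.165
finger_force: 24.7
```

move_arm([
  [0,[-0.0002,-0.0076,0],[0,0,-0.0524]],
  [0,[-0.0002,-0.0076,0],[0,0,-0.0524]],
  [0,[-0.0002,-0.0076,0],[0,0,-0.0524]],
  [0,[-0.0002,-0.0076,0],[0,0,-0.0524]],
  [0,[-0.0002,-0.0076,0],[0,0,-0.0524]],
  [0,[-0.0002,-0.0076,0],[0,0,-0.0524]],
  [0,[-0.0002,-0.0076,0],[0,0,-0.0524]],
  [0,[-0.0002,-0.0076,0],[0,0,-0.0524]],
  [0,[-0.0002,-0.0076,0],[0,0,-0.0524]],
  [0,[-0.0002,-0.0076,0],[0,0,-0.0524]],
])

```text
time: 43.98
eef_pos: [0.4873, -0.1817, 0.0932]
tcp_rot: [0.394, 0.919, 0.001, 0.001]
contact_force: [-0.0, 3.1, 2.8]
opening: 0.169
finger_force: 25.1
```

move_arm([
  [0,[-0.0002,-0.0076,0],[0,0,-0.0524]],
  [0,[-0.0002,-0.0076,0],[0,0,-0.0524]],
  [0,[-0.0002,-0.0076,0],[0,0,-0.0524]],
  [0,[-0.0002,-0.0076,0],[0,0,-0.0524]],
  [0,[-0.0002,-0.0076,0],[0,0,-0.0524]],
  [0,[-0.0002,-0.0076,0],[0,0,-0.0524]],
  [0,[-0.0002,-0.0076,0],[0,0,-0.0524]],
  [0,[-0.0002,-0.0076,0],[0,0,-0.0524]],
  [0,[-0.0002,-0.0076,0],[0,0,-0.0524]],
  [0,[-0.0002,-0.0076,0],[0,0,-0.0524]],
])

```text
time: 44.82
eef_pos: [0.448, -0.2462, 0.0932]
tcp_rot: [0.143, 0.99, 0.0, 0.001]
contact_force: [-0.2, 3.0, 2.4]
opening: 0.166
finger_force: 25.1
```

move_arm([
  [0,[-0.0002,-0.0076,0],[0,0,-0.0524]],
  [0,[-0.0002,-0.0076,0],[0,0,-0.0524]],
  [0,[-0.0002,-0.0076,0],[0,0,-0.0524]],
  [0,[-0.0002,-0.0076,0],[0,0,-0.0524]],
  [0,[-0.0002,-0.0076,0],[0,0,-0.0524]],
  [0,[-0.0002,-0.0076,0],[0,0,-0.0524]],
  [0,[-0.0002,-0.0076,0],[0,0,-0.0524]],
  [0,[-0.0002,-0.0076,0],[0,0,-0.0524]],
  [0,[-0.0002,-0.0076,0],[0,0,-0.0524]],
  [0,[-0.0002,-0.0076,0],[0,0,-0.0524]],
])

```text
time: 45.65
eef_pos: [0.447, -0.3213, 0.0932]
tcp_rot: [-0.118, 0.993, 0.0, 0.002]
contact_force: [2.8, 4.4, 1.1]
opening: 0.168
finger_force: 25.1
```

move_arm([
  [0,[0,0,0],[0,0,0]],
  [0,[0,0,0],[0,0,0]],
  [0,[0,0,0],[0,0,0]],
  [0.4,[0,0,0],[0,0,0]],
  [0.5,[0,0,0],[0,0,0]],
  [0.5,[0,0,0],[0,0,0]],
  [0.5,[0,0,-0.02],[0,0,0]],
  [0.5,[0,0,-0.035],[0,0,0]],
  [0.5,[0,0,-0.035],[0,0,0]],
  [0.5,[0,0,-0.03],[0,0,0]],
])

```text
time: 46.48
eef_pos: [0.4451, -0.3215, 0.2146]
tcp_rot: [-0.117, 0.993, -0.0, -0.0]
contact_force: [0.3, -1.5, 0.5]
opening: 0.494
finger_force: 0.0
```

```bash
cat >> h.py <<'E'
def fins(f,roi):
    im=cv2.imread('pics/'+f); x0,y0,x1,y1=roi; m=(im.max(2)<28).astype(np.uint8)[y0:y1,x0:x1]
    n,l,st,c=cv2.connectedComponentsWithStats(m); 
    print(f,[(int(st[i,4]),(c[i]+[x0,y0]).round(1).tolist()) for i in range(1,n) if st[i,4]>15])
E
python3 - <<'E'
from h import *
s=get_state(); print(s['eef_pos'],phi()[0]); plan([.5019,-.2346,.18],148.5,15)
shot('scene','s9.png')
fins('s9.png',(330,120,470,210)); fins('s9.png',(95,190,290,300))
E
```

```text
[ 0.4451 -0.3215  0.2146] -166.55845621645346
N 15 shift [-0.0031  0.0064  0.0023] turn z 0.0523 r range 0.539 0.554
s9.png [(160, [447.8, 143.4]), (137, [426.1, 150.6]), (148, [405.9, 158.3]), (43, [333.7, 167.2])]
s9.png [(172, [207.5, 211.3])]
```

move_arm([
  [0.7,[-0.0031,0.0064,0.0023],[0,0,0.0524]],
  [0.7,[-0.0031,0.0064,0.0023],[0,0,0.0524]],
  [0.7,[-0.0031,0.0064,0.0023],[0,0,0.0524]],
  [0.7,[-0.0031,0.0064,0.0023],[0,0,0.0524]],
  [0.7,[-0.0031,0.0064,0.0023],[0,0,0.0524]],
  [0.7,[-0.0031,0.0064,0.0023],[0,0,0.0524]],
  [0.7,[-0.0031,0.0064,0.0023],[0,0,0.0524]],
  [0.7,[-0.0031,0.0064,0.0023],[0,0,0.0524]],
  [0.7,[-0.0031,0.0064,0.0023],[0,0,0.0524]],
  [0.7,[-0.0031,0.0064,0.0023],[0,0,0.0524]],
], grip_force=50)

```text
time: 47.37
eef_pos: [0.4758, -0.2578, 0.1892]
tcp_rot: [0.145, 0.989, -0.0, -0.001]
contact_force: [0.1, -0.4, -0.2]
opening: 0.701
finger_force: 0.0
```

move_arm([
  [0.7,[-0.0031,0.0064,0.0023],[0,0,0.0524]],
  [0.7,[-0.0031,0.0064,0.0023],[0,0,0.0524]],
  [0.7,[-0.0031,0.0064,0.0023],[0,0,0.0524]],
  [0.7,[-0.0031,0.0064,0.0023],[0,0,0.0524]],
  [0.7,[-0.0031,0.0064,0.0023],[0,0,0.0524]],
  [0.7,[0,0,0],[0,0,0]],
  [0.7,[0,0,0],[0,0,0]],
  [0.7,[0,0,0],[0,0,0]],
  [0.7,[0,0,0],[0,0,0]],
  [0.7,[0,0,0],[0,0,0]],
])

```text
time: 48.2
eef_pos: [0.5025, -0.235, 0.1784]
tcp_rot: [0.272, 0.962, -0.0, 0.0]
contact_force: [-0.3, -0.5, -0.8]
opening: 0.7
finger_force: 0.0
```

move_arm([
  [0.7,[0,0,0.012],[0,0,0]],
  [0.7,[0,0,0.012],[0,0,0]],
  [0.7,[0,0,0.012],[0,0,0]],
  [0.7,[0,0,0.012],[0,0,0]],
  [0.7,[0,0,0.012],[0,0,0]],
  [0.7,[0,0,0.012],[0,0,0]],
  [0.7,[0,0,0.008],[0,0,0]],
  [0.7,[0,0,0.006],[0,0,0]],
  [0.7,[0,0,0],[0,0,0]],
  [0,[0,0,0],[0,0,0]],
])

```text
time: 49.03
eef_pos: [0.5028, -0.2347, 0.0921]
tcp_rot: [0.272, 0.962, 0.0, -0.0]
contact_force: [0.3, 0.2, 0.2]
opening: 0.573
finger_force: 0.0
```

move_arm([
  [0,[0,0,0],[0,0,0]],
  [0,[0,0,0],[0,0,0]],
  [0,[0,0,0],[0,0,0]],
  [0,[0,0,0],[0,0,0]],
  [0,[0,0,0],[0,0,0]],
  [0,[0,0,0],[0,0,0]],
  [0,[0,0,0],[0,0,0]],
  [0,[0,0,0],[0,0,0]],
  [0,[0,0,0],[0,0,0]],
  [0,[0,0,0],[0,0,0]],
])

```text
time: 49.87
eef_pos: [0.5032, -0.2354, 0.0933]
tcp_rot: [0.272, 0.962, -0.001, 0.001]
contact_force: [-1.0, -1.4, 6.0]
opening: 0.149
finger_force: 49.3
```

move_arm([
  [0,[0,0,-0.003],[0,0,0]],
  [0,[0,0,-0.006],[0,0,0]],
  [0,[0,0,-0.012],[0,0,0]],
  [0,[0,0,-0.016],[0,0,0]],
  [0,[0,0,-0.018],[0,0,0]],
  [0,[0,0,-0.018],[0,0,0]],
  [0,[0,0,-0.018],[0,0,0]],
  [0,[0,0,-0.018],[0,0,0]],
  [0,[0,0,-0.006],[0,0,0]],
  [0,[0,0,0],[0,0,0]],
])

```text
time: 50.7
eef_pos: [0.5038, -0.2351, 0.2097]
tcp_rot: [0.272, 0.962, -0.001, 0.002]
contact_force: [0.4, 0.3, -2.7]
opening: 0.15
finger_force: 48.8
```

```bash
python3 - <<'E'
from h import *
s=get_state(); print(s['eef_pos'],phi()[0],s['opening'],s['contact_force'])
plan([.6195,.091,.2],96.1,20)
shot('top','t9.png'); shot('scene','s9b.png')
fins('t9.png',(150,160,350,225)); fins('t8.png',(150,160,350,225)); fins('s9b.png',(330,120,470,210))
u=np.array([.1063,-.9943]); L=np.array([.6197,.091])
for x in(40,120,200,280): 
    c=L+u*(x-425)/1000; p=[*c,.055+.09e-3*x+.057]; print(x,proj('scene',p)[0],proj('top',p)[0])
E
```

```text
[ 0.5038 -0.2351  0.2097] 148.45118205545322 0.14990957425381238 [ 0.4185  0.2793 -2.6801]
N 20 shift [0.0107 0.0143 0.0005] turn z 0.0457 r range 0.521 0.626
t9.png [(43, [229.4, 193.4]), (95, [174.6, 197.4]), (42, [201.2, 196.0])]
t8.png [(45, [229.5, 193.3]), (41, [201.5, 195.9]), (97, [174.5, 197.4])]
s9b.png [(159, [447.8, 143.4]), (136, [426.1, 150.5]), (146, [405.9, 158.3]), (38, [333.9, 166.9])]
40 [446.483  142.8413] [176.6165 199.8931]
120 [427.0965 150.3962] [203.4818 197.381 ]
200 [406.6634 158.359 ] [230.5608 194.8488]
280 [385.0964 166.7637] [257.856  192.2965]
```

The three carriers stand at lane x of about 40, 120 and 200 mm, as predicted. I'll place the fourth.

move_arm([
  [0,[0.0107,0.0143,0.0005],[0,0,0.0457]],
  [0,[0.0107,0.0143,0.0005],[0,0,0.0457]],
  [0,[0.0107,0.0143,0.0005],[0,0,0.0457]],
  [0,[0.0107,0.0143,0.0005],[0,0,0.0457]],
  [0,[0.0107,0.0143,0.0005],[0,0,0.0457]],
  [0,[0.0107,0.0143,0.0005],[0,0,0.0457]],
  [0,[0.0107,0.0143,0.0005],[0,0,0.0457]],
  [0,[0.0107,0.0143,0.0005],[0,0,0.0457]],
  [0,[0.0107,0.0143,0.0005],[0,0,0.0457]],
  [0,[0.0107,0.0143,0.0005],[0,0,0.0457]],
])

```text
time: 51.63
eef_pos: [0.5217, -0.0574, 0.2]
tcp_rot: [0.484, 0.875, -0.0, -0.002]
contact_force: [0.2, -0.4, -1.9]
opening: 0.148
finger_force: 49.0
```

move_arm([
  [0,[0.0107,0.0143,0.0005],[0,0,0.0457]],
  [0,[0.0107,0.0143,0.0005],[0,0,0.0457]],
  [0,[0.0107,0.0143,0.0005],[0,0,0.0457]],
  [0,[0.0107,0.0143,0.0005],[0,0,0.0457]],
  [0,[0.0107,0.0143,0.0005],[0,0,0.0457]],
  [0,[0.0107,0.0143,0.0005],[0,0,0.0457]],
  [0,[0.0107,0.0143,0.0005],[0,0,0.0457]],
  [0,[0.0107,0.0143,0.0005],[0,0,0.0457]],
  [0,[0.0107,0.0143,0.0005],[0,0,0.0457]],
  [0,[0.0107,0.0143,0.0005],[0,0,0.0457]],
])

```text
time: 52.47
eef_pos: [0.6177, 0.0911, 0.1946]
tcp_rot: [0.669, 0.743, -0.001, -0.002]
contact_force: [0.1, -0.5, -1.9]
opening: 0.148
finger_force: 49.0
```

move_arm([
  [0,[0,0,0],[0,-0.03,0]],
  [0,[0,0,0],[0,-0.03,0]],
  [0,[0,0,0],[0,-0.03,0]],
  [0,[0,0,0.006],[0,0,0]],
  [0,[0,0,0.008],[0,0,0]],
  [0,[0,0,0.008],[0,0,0]],
  [0,[0,0,0.004],[0,0,0]],
  [0,[0,0,0],[0,0,0]],
  [0,[0,0,0],[0,0,0]],
  [0,[0,0,0],[0,0,0]],
])

```text
time: 53.3
eef_pos: [0.6191, 0.0876, 0.1716]
tcp_rot: [0.668, 0.743, -0.03, 0.034]
contact_force: [0.4, -0.1, -2.4]
opening: 0.15
finger_force: 49.0
```

move_arm([
  [0,[0,0,0.005],[0,0,0]],
  [0,[0,0,0.006],[0,0,0]],
  [0,[0,0,0.005],[0,0,0]],
  [0,[0,0,0.004],[0,0,0]],
  [0,[0,0,0.002],[0,0,0]],
  [0,[0,0,0.001],[0,0,0]],
  [0,[0,0,0.001],[0,0,0]],
  [0,[0,0,0],[0,0,0]],
  [0,[0,0,0],[0,0,0]],
  [0,[0,0,0],[0,0,0]],
])

```text
time: 54.13
eef_pos: [0.6193, 0.0858, 0.1477]
tcp_rot: [0.668, 0.743, -0.03, 0.034]
contact_force: [-0.4, 0.6, -2.4]
opening: 0.149
finger_force: 49.1
```

move_arm([
  [0,[0,0,0],[0,0,0]],
  [0.3,[0,0,0],[0,0,0]],
  [0.5,[0,0,0],[0,0,0]],
  [0.5,[0,0,0],[0,0,0]],
  [0.5,[0,0,-0.01],[0,0,0]],
  [0.5,[0,0,-0.02],[0,0,0]],
  [0.5,[0,0,-0.03],[0,0,0]],
  [0.5,[0,0,-0.03],[0,0.03,0]],
  [0.5,[0,0,0],[0,0.03,0]],
  [0.5,[0,0,0],[0,0.03,0]],
])

```text
time: 54.97
eef_pos: [0.6203, 0.0942, 0.2425]
tcp_rot: [0.668, 0.744, 0.003, 0.003]
contact_force: [0.5, 0.2, 0.1]
opening: 0.504
finger_force: 0.0
```

move_arm([
  [0.5,[-0.015,-0.007,0],[0,0,0]],
  [0.5,[-0.015,-0.007,0],[0,0,0]],
  [0.5,[-0.015,-0.007,0],[0,0,0]],
  [0.5,[-0.015,-0.007,0],[0,0,0]],
  [0.5,[-0.015,-0.007,0],[0,0,0]],
  [0.5,[-0.015,-0.007,0],[0,0,0]],
  [0.5,[-0.015,-0.007,0],[0,0,0]],
  [0.5,[-0.015,-0.007,0],[0,0,0]],
  [0.5,[-0.015,-0.007,0],[0,0,0]],
  [0.5,[-0.015,-0.007,0],[0,0,0]],
])

```text
time: 55.8
eef_pos: [0.5646, -0.0636, 0.2386]
tcp_rot: [0.669, 0.744, 0.0, 0.001]
contact_force: [0.2, 0.5, 0.4]
opening: 0.501
finger_force: 0.0
```

move_arm([
  [0.5,[-0.015,-0.007,0],[0,0,0]],
  [0.5,[-0.015,-0.007,0],[0,0,0]],
  [0.5,[-0.015,-0.007,0],[0,0,0]],
  [0.5,[-0.015,-0.007,0],[0,0,0]],
  [0.5,[-0.015,-0.007,0],[0,0,0]],
  [0.5,[0,0,0],[0,0,0]],
  [0.5,[0,0,0],[0,0,0]],
  [0.5,[0,0,0],[0,0,0]],
  [0.5,[0,0,0],[0,0,0]],
  [0.5,[0,0,0],[0,0,0]],
])

```text
time: 56.63
eef_pos: [0.5379, -0.1403, 0.2373]
tcp_rot: [0.668, 0.744, 0.0, 0.0]
contact_force: [0.9, -0.1, -0.2]
opening: 0.496
finger_force: 0.0
```

```bash
python3 - <<'E'
from h import *
s=get_state(); print(s['time'],s['eef_pos'],phi()[0])
shot('top','ta.png'); shot('scene','sa.png')
fins('ta.png',(150,160,350,225)); fins('sa.png',(330,120,470,210)); fins('sa.png',(95,190,290,300))
a=cv2.imread('pics/ta.png')[225:290,230:350]; b=cv2.imread('pics/sa.png')[130:205,295:380]
a=cv2.resize(a,None,fx=4,fy=4,interpolation=2); b=cv2.resize(b,None,fx=3.6,fy=3.6,interpolation=2)
b=np.pad(b,((0,max(0,a.shape[0]-b.shape[0])),(0,0),(0,0))); a=np.pad(a,((0,b.shape[0]-a.shape[0]),(0,0),(0,0))); cv2.imwrite('pics/ca.png',np.hstack([a,b])); print(a.shape,b.shape)
E
```

```text
56.6333 [ 0.5379 -0.1403  0.2373] 96.13890051617952
ta.png [(38, [256.1, 190.8]), (42, [229.7, 193.3]), (42, [201.7, 196.0]), (94, [174.8, 197.4])]
sa.png [(160, [447.8, 143.5]), (139, [426.1, 150.6]), (149, [405.8, 158.4]), (25, [390.0, 162.1]), (51, [333.9, 166.7]), (54, [379.2, 169.5])]
sa.png []
(270, 480, 3) (270, 306, 3)
```

View pics/ca.png

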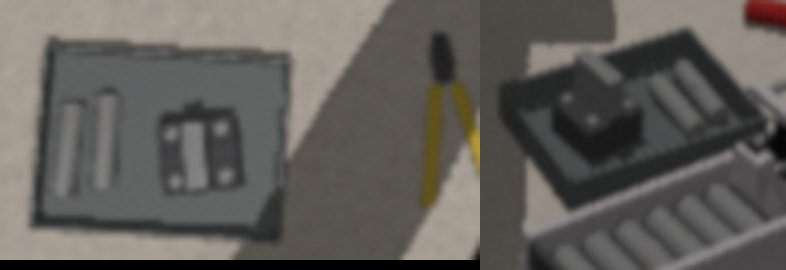

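All four carriers are on the lane, closing up. The follower is still in place, with its fin top at about (196,155) in the left panel and (600,68) in the right. I'll work out its pose.

```bash
python3 - <<'E'
from h import *
uv=(278.6,263.4); p,e=tri((328.0,148.5),uv); print('tri',p,e, onz('top',uv,.082))
im=cv2.imread('pics/ta.png'); k=8; c=cv2.resize(im[250:278,266:294],None,fx=k,fy=k,interpolation=cv2.INTER_CUBIC); g=cv2.cvtColor(c,cv2.COLOR_BGR2GRAY)
print(g[::16,::8])
for th in(85,95,105):
    n,l,st,ce=cv2.connectedComponentsWithStats((g>th).astype(np.uint8)); i=l[int((263.4-250+.5)*k),int((278.6-266+.5)*k)]
    if not i: print(th,'none'); continue
    ys,xs=np.where(l==i); r=cv2.minAreaRect(np.c_[xs,ys].astype(np.float32)); bx=cv2.boxPoints(r)/k+[265.5,249.5]
    w=np.array([onz('top',q,.082)[:2] for q in bx]); E=[w[1]-w[0],w[2]-w[1]]; E.sort(key=np.linalg.norm); print(th,w.mean(0),np.linalg.norm(E[0]),np.linalg.norm(E[1]),np.degrees(np.arctan2(E[1][1],E[1][0])))
E
```

```text
tri [0.4025 0.1723 0.0802] 0.0005444237139935958 [0.4027 0.1724 0.082 ]
[[ 96  96  98  97  98  98  98  98  98  97  93  90  85  74  73  88  98 100
   99  98  99  98  99  99  99  98  96  99]
 [ 97  98  98  98  98  96  93  95  95  88  70  55  51  50  55  67  74  73
   73  72  72  72  77  92  98 100 100  99]
 [ 98  98  99  94  78  59  51  50  51  49  48  47  46  46  45  45  47  48
   50  55  58  57  60  75  92  99  99  99]
 [ 99  99  97  87  66  55  60  67  66  71  91 104 107 107  98  74  61  72
   94 109 107  84  59  58  83  99 100  98]
 [ 98  98  95  82  72  83 108 119 104  92 109 124 127 128 119  84  59  73
  101 116 106  82  62  55  72  93  99 100]
 [ 99  99  97  88  74  77  94  95  80  80 107 123 125 127 118  82  55  59
   65  66  65  64  61  54  65  89  99 100]
 [ 98  97  99  93  73  62  63  62  62  78 107 123 125 127 121  86  59  59
   66  66  66  66  65  60  68  89 100 100]
 [ 98  99  99  92  76  65  64  64  65  77 102 121 127 129 122  91  62  61
   66  67  67  68  65  59  64  85  99 100]
 [ 98  97  99  95  79  68  66  66  65  70  91 116 127 129 123 101  70  61
   64  67  71  70  66  58  60  84 100 100]
 [ 97  98  99  94  76  64  66  72  75  71  82 111 127 130 130 116  82  63
   73  95 112 112  95  69  58  78  96 100]
 [ 98  98  98  96  84  72  83 112 124 109  96 113 128 130 133 123  85  59
   71  98 115 107  84  64  55  69  91 100]
 [ 99  99  99  99  93  76  73  91  96  82  80  99 108 103 100  93  77  68
   69  74  76  76  75  77  85  92  98  99]
 [ 98  98  98  99  97  90  83  83  87  88  88  89  89  88  90  92  97 100
  100 100  99 100 100 101 101 100 100 101]
 [ 99  99  99  98  99 100  99  99  99  99 100 100 100 100 100 100 100 100
  101 100  99  99 100 100 100 100  99 100]]
85 [0.401  0.1799] 0.029629018365373343 0.05122594852559836 -172.5120650021672
95 [0.4019 0.1785] 0.027253215224898243 0.048747140770090285 -177.75190421569022
105 [0.4024 0.1741] 0.014599434200194052 0.04691279506708378 -172.5549426734479
```

```bash
python3 - <<'E'
from h import *
plan([.4025,.173,.15],8,20); plan([.4025,.173,.15],8,30)
E
```

```text
N 20 shift [ 0.0097 -0.0162  0.0044] turn z 0.0769 r range 0.393 0.537
N 30 shift [ 0.0063 -0.0109  0.0029] turn z 0.0513 r range 0.393 0.543
```

```bash
python3 - <<'E'
from h import *
s=get_state(); M=phi()[1]; print(M.T@(np.array([.4025,.173,.15])-s['eef_pos'])/14)
E
```

```text
[ 0.0233 -0.0072  0.0062]
```

move_arm([
  [0.7,[0.0233,-0.0072,0.0062],[0,0,0]],
  [0.7,[0.0233,-0.0072,0.0062],[0,0,0]],
  [0.7,[0.0233,-0.0072,0.0062],[0,0,0]],
  [0.7,[0.0233,-0.0072,0.0062],[0,0,0]],
  [0.7,[0.0233,-0.0072,0.0062],[0,0,0]],
  [0.7,[0.0233,-0.0072,0.0062],[0,0,0]],
  [0.7,[0.0233,-0.0072,0.0062],[0,0,0]],
  [0.7,[0.0233,-0.0072,0.0062],[0,0,0]],
  [0.7,[0.0233,-0.0072,0.0062],[0,0,0]],
  [0.7,[0.0233,-0.0072,0.0062],[0,0,0]],
])

```text
time: 57.57
eef_pos: [0.4408, 0.0843, 0.1749]
tcp_rot: [0.669, 0.744, 0.0, 0.0]
contact_force: [-0.6, 0.7, 0.3]
opening: 0.702
finger_force: 0.0
```

move_arm([
  [0.7,[0.0233,-0.0072,0.0062],[0,0,0]],
  [0.7,[0.0233,-0.0072,0.0062],[0,0,0]],
  [0.7,[0.0233,-0.0072,0.0062],[0,0,0]],
  [0.7,[0.0233,-0.0072,0.0062],[0,0,0]],
  [0.7,[0,0,0],[0,0,0.11]],
  [0.7,[0,0,0],[0,0,0.11]],
  [0.7,[0,0,0],[0,0,0.11]],
  [0.7,[0,0,0],[0,0,0.11]],
  [0.7,[0,0,0],[0,0,0.11]],
  [0.7,[0,0,0],[0,0,0.11]],
])

```text
time: 58.4
eef_pos: [0.4028, 0.173, 0.1504]
tcp_rot: [0.875, 0.485, 0.0, 0.0]
contact_force: [-0.2, -0.6, -0.2]
opening: 0.704
finger_force: 0.0
```

move_arm([
  [0.7,[0,0,0],[0,0,0.11]],
  [0.7,[0,0,0],[0,0,0.11]],
  [0.7,[0,0,0],[0,0,0.11]],
  [0.7,[0,0,0],[0,0,0.11]],
  [0.7,[0,0,0],[0,0,0.11]],
  [0.7,[0,0,0],[0,0,0.11]],
  [0.7,[0,0,0],[0,0,0.11]],
  [0.7,[0,0,0],[0,0,0.11]],
  [0.7,[0,0,0],[0,0,0]],
  [0.7,[0,0,0],[0,0,0]],
])

```text
time: 59.23
eef_pos: [0.4028, 0.1729, 0.1503]
tcp_rot: [0.998, 0.07, 0.0, -0.0]
contact_force: [-0.1, -0.3, 0.0]
opening: 0.698
finger_force: 0.0
```

```bash
python3 - <<'E'
from h import *
s=get_state(); print(s['time'],s['eef_pos'],phi()[0],s['qpos']); plan([.4025,.173,.055],8,10)
shot('top','tb.png'); shot('scene','sb.png')
fins('tb.png',(150,160,350,225)); fins('sb.png',(370,120,470,210))
E
```

```text
59.2333 [0.4028 0.1729 0.1503] 8.026168859528493 [ 0.1731 -0.2014  2.189   0.0001  1.1539  1.6038]
N 10 shift [-0.     -0.      0.0095] turn z 0.0 r range 0.438 0.438
tb.png [(47, [256.2, 190.8]), (48, [229.4, 193.3]), (48, [201.4, 196.0]), (100, [174.4, 197.4])]
sb.png [(162, [447.8, 143.4]), (138, [426.1, 150.5]), (149, [405.8, 158.4]), (27, [390.1, 162.1]), (54, [379.2, 169.5])]
```

Carriers are stable and the knock hasn't touched them. Descend and grip with 80 N.

move_arm([
  [0.7,[0,0,0.012],[0,0,0]],
  [0.7,[0,0,0.014],[0,0,0]],
  [0.7,[0,0,0.014],[0,0,0]],
  [0.7,[0,0,0.014],[0,0,0]],
  [0.7,[0,0,0.014],[0,0,0]],
  [0.7,[0,0,0.012],[0,0,0]],
  [0.7,[0,0,0.01],[0,0,0]],
  [0.7,[0,0,0.005],[0,0,0]],
  [0.7,[0,0,0],[0,0,0]],
  [0,[0,0,0],[0,0,0]],
], grip_force=80)

```text
time: 60.17
eef_pos: [0.403, 0.1727, 0.0555]
tcp_rot: [0.998, 0.069, 0.0, -0.0]
contact_force: [-0.0, -0.6, 0.7]
opening: 0.575
finger_force: 0.0
```

move_arm([
  [0,[0,0,0],[0,0,0]],
  [0,[0,0,0],[0,0,0]],
  [0,[0,0,0],[0,0,0]],
  [0,[0,0,0],[0,0,0]],
  [0,[0,0,0],[0,0,0]],
  [0,[0,0,0],[0,0,0]],
  [0,[0,0,0],[0,0,0]],
  [0,[0,0,0],[0,0,0]],
  [0,[0,0,0],[0,0,0]],
  [0,[0,0,0],[0,0,0]],
])

```text
time: 61.0
eef_pos: [0.4036, 0.1735, 0.0564]
tcp_rot: [0.998, 0.068, 0.001, -0.001]
contact_force: [-1.3, 4.6, 6.0]
opening: 0.129
finger_force: 78.6
```

move_arm([
  [0,[0,0,-0.003],[0,0,0]],
  [0,[0,0,-0.006],[0,0,0]],
  [0,[0,0,-0.012],[0,0,0]],
  [0,[0,0,-0.018],[0,0,0]],
  [0,[0,0,-0.02],[0,0,0]],
  [0,[0,0,-0.02],[0,0,0]],
  [0,[0,0,-0.02],[0,0,0]],
  [0,[0,0,-0.02],[0,0,0]],
  [0,[0,0,-0.02],[0,0,0]],
  [0,[0,0,-0.01],[0,0,0]],
])

```text
time: 61.83
eef_pos: [0.4026, 0.1721, 0.2052]
tcp_rot: [0.998, 0.068, 0.0, 0.001]
contact_force: [1.2, 0.1, -7.5]
opening: 0.131
finger_force: 78.7
```

```bash
python3 - <<'E'
from h import *
s=get_state(); print(s['time'],s['eef_pos'],phi()[0],s['contact_force'],s['opening'])
plan([.6195,.0905,.205],96.1,24)
E
```

```text
61.8333 [0.4026 0.1721 0.2052] 7.840123714300578 [ 1.246   0.1096 -7.5082] 0.1313576348853009
N 24 shift [0.0035 0.0101 0.    ] turn z -0.0642 r range 0.439 0.626
```

move_arm([
  [0,[0.0035,0.0101,0],[0,0,-0.0642]],
  [0,[0.0035,0.0101,0],[0,0,-0.0642]],
  [0,[0.0035,0.0101,0],[0,0,-0.0642]],
  [0,[0.0035,0.0101,0],[0,0,-0.0642]],
  [0,[0.0035,0.0101,0],[0,0,-0.0642]],
  [0,[0.0035,0.0101,0],[0,0,-0.0642]],
  [0,[0.0035,0.0101,0],[0,0,-0.0642]],
  [0,[0.0035,0.0101,0],[0,0,-0.0642]],
  [0,[0.0035,0.0101,0],[0,0,-0.0642]],
  [0,[0.0035,0.0101,0],[0,0,-0.0642]],
])

```text
time: 62.67
eef_pos: [0.474, 0.0956, 0.2019]
tcp_rot: [0.925, 0.381, -0.002, -0.0]
contact_force: [-0.8, 0.1, -6.9]
opening: 0.133
finger_force: 78.5
```

move_arm([
  [0,[0.0035,0.0101,0],[0,0,-0.0642]],
  [0,[0.0035,0.0101,0],[0,0,-0.0642]],
  [0,[0.0035,0.0101,0],[0,0,-0.0642]],
  [0,[0.0035,0.0101,0],[0,0,-0.0642]],
  [0,[0.0035,0.0101,0],[0,0,-0.0642]],
  [0,[0.0035,0.0101,0],[0,0,-0.0642]],
  [0,[0.0035,0.0101,0],[0,0,-0.0642]],
  [0,[0.0035,0.0101,0],[0,0,-0.0642]],
  [0,[0.0035,0.0101,0],[0,0,-0.0642]],
  [0,[0.0035,0.0101,0],[0,0,-0.0642]],
])

```text
time: 63.5
eef_pos: [0.5777, 0.0781, 0.2014]
tcp_rot: [0.757, 0.653, -0.002, -0.001]
contact_force: [-0.5, 0.7, -7.3]
opening: 0.126
finger_force: 78.6
```

move_arm([
  [0,[0.0035,0.0101,0],[0,0,-0.0642]],
  [0,[0.0035,0.0101,0],[0,0,-0.0642]],
  [0,[0.0035,0.0101,0],[0,0,-0.0642]],
  [0,[0.0035,0.0101,0],[0,0,-0.0642]],
  [0,[0,0,0],[0,-0.03,0]],
  [0,[0,0,0],[0,-0.03,0]],
  [0,[0,0,0],[0,-0.03,0]],
  [0,[0,0,0],[0,0,0]],
  [0,[0,0,0],[0,0,0]],
  [0,[0,0,0],[0,0,0]],
])

```text
time: 64.33
eef_pos: [0.619, 0.0902, 0.2027]
tcp_rot: [0.668, 0.743, -0.031, 0.032]
contact_force: [0.2, 0.7, -7.5]
opening: 0.129
finger_force: 78.5
```

```bash
python3 - <<'E'
from h import *
s=get_state(); M=phi()[1]; print(s['time'],s['eef_pos'],phi()[0],M[:,2],s['contact_force'])
print(M.T@(np.array([.6193,.0858,.150])-s['eef_pos']))
E
```

```text
64.3333 [0.619  0.0902 0.2027] 96.12621890816632 [ 0.0068 -0.0891 -0.996 ] [ 0.2393  0.7455 -7.5082]
[ 0.0003 -0.      0.0529]
```

move_arm([
  [0,[0,0,0.006],[0,0,0]],
  [0,[0,0,0.008],[0,0,0]],
  [0,[0,0,0.008],[0,0,0]],
  [0,[0,0,0.008],[0,0,0]],
  [0,[0,0,0.008],[0,0,0]],
  [0,[0,0,0.006],[0,0,0]],
  [0,[0,0,0.005],[0,0,0]],
  [0,[0,0,0.003],[0,0,0]],
  [0,[0,0,0],[0,0,0]],
  [0,[0,0,0],[0,0,0]],
])

```text
time: 65.17
eef_pos: [0.6204, 0.0858, 0.1526]
tcp_rot: [0.668, 0.743, -0.03, 0.034]
contact_force: [0.3, 0.2, -7.0]
opening: 0.129
finger_force: 78.5
```

move_arm([
  [0,[0,0,0.001],[0,0,0]],
  [0,[0,0,0.001],[0,0,0]],
  [0,[0,0,0.001],[0,0,0]],
  [0,[0,0,0],[0,0,0]],
  [0,[0,0,0],[0,0,0]],
  [0,[0,0,0],[0,0,0]],
  [0,[0,0,0],[0,0,0]],
  [0,[0,0,0],[0,0,0]],
  [0,[0,0,0],[0,0,0]],
  [0,[0,0,0],[0,0,0]],
])

```text
time: 66.0
eef_pos: [0.6203, 0.0855, 0.1496]
tcp_rot: [0.668, 0.743, -0.03, 0.033]
contact_force: [-0.2, 0.2, -7.1]
opening: 0.131
finger_force: 78.5
```

move_arm([
  [0,[0,0,0.001],[0,0,0]],
  [0,[0,0,0.001],[0,0,0]],
  [0,[0,0,0.0005],[0,0,0]],
  [0,[0,0,0],[0,0,0]],
  [0.3,[0,0,0],[0,0,0]],
  [0.5,[0,0,0],[0,0,0]],
  [0.5,[0,0,0],[0,0,0]],
  [0.5,[0,0,-0.01],[0,0,0]],
  [0.5,[0,0,-0.02],[0,0,0]],
  [0.5,[0,0,-0.03],[0,0,0]],
])

```text
time: 66.83
eef_pos: [0.6185, 0.0905, 0.2059]
tcp_rot: [0.668, 0.743, -0.032, 0.032]
contact_force: [0.4, 0.1, -0.3]
opening: 0.497
finger_force: 0.0
```

move_arm([
  [0.5,[0,0,-0.03],[0,0.03,0]],
  [0.5,[0,0,0],[0,0.03,0]],
  [0.5,[0,0,0],[0,0.03,0]],
  [0.5,[-0.015,-0.007,0],[0,0,0]],
  [0.5,[-0.015,-0.007,0],[0,0,0]],
  [0.5,[-0.015,-0.007,0],[0,0,0]],
  [0.5,[-0.015,-0.007,0],[0,0,0]],
  [0.5,[-0.015,-0.007,0],[0,0,0]],
  [0.5,[-0.015,-0.007,0],[0,0,0]],
  [0.5,[-0.015,-0.007,0],[0,0,0]],
])

```text
time: 67.67
eef_pos: [0.5824, -0.0171, 0.239]
tcp_rot: [0.668, 0.744, 0.001, 0.002]
contact_force: [0.1, 0.3, 0.6]
opening: 0.498
finger_force: 0.0
```

move_arm([
  [0.5,[-0.015,-0.007,0],[0,0,0]],
  [0.5,[-0.015,-0.007,0],[0,0,0]],
  [0.5,[-0.015,-0.007,0],[0,0,0]],
  [0.5,[-0.015,-0.007,0],[0,0,0]],
  [0.5,[-0.015,-0.007,0],[0,0,0]],
  [0.5,[-0.015,-0.007,0],[0,0,0]],
  [0.5,[-0.015,-0.007,0],[0,0,0]],
  [0.5,[0,0,0],[0,0,0]],
  [0.5,[0,0,0],[0,0,0]],
  [0.5,[0,0,0],[0,0,0]],
])

```text
time: 68.5
eef_pos: [0.5449, -0.1256, 0.2379]
tcp_rot: [0.668, 0.744, 0.0, 0.001]
contact_force: [0.1, 0.9, -0.1]
opening: 0.5
finger_force: 0.0
```

move_arm([
  [0.5,[0,0,0],[0,0,0]],
  [0.5,[0,0,0],[0,0,0]],
  [0.5,[0,0,0],[0,0,0]],
  [0.5,[0,0,0],[0,0,0]],
  [0.5,[0,0,0],[0,0,0]],
  [0.5,[0,0,0],[0,0,0]],
  [0.5,[0,0,0],[0,0,0]],
  [0.5,[0,0,0],[0,0,0]],
  [0.5,[0,0,0],[0,0,0]],
  [0.5,[0,0,0],[0,0,0]],
])

```text
time: 69.33
eef_pos: [0.5444, -0.1259, 0.2367]
tcp_rot: [0.668, 0.744, 0.0, -0.0]
contact_force: [-0.4, -0.5, -0.1]
opening: 0.497
finger_force: 0.0
```

move_arm([
  [0.5,[0,0,0],[0,0,0]],
  [0.5,[0,0,0],[0,0,0]],
  [0.5,[0,0,0],[0,0,0]],
  [0.5,[0,0,0],[0,0,0]],
  [0.5,[0,0,0],[0,0,0]],
  [0.5,[0,0,0],[0,0,0]],
  [0.5,[0,0,0],[0,0,0]],
  [0.5,[0,0,0],[0,0,0]],
  [0.5,[0,0,0],[0,0,0]],
  [0.5,[0,0,0],[0,0,0]],
])

```text
time: 70.17
eef_pos: [0.5444, -0.1259, 0.2367]
tcp_rot: [0.668, 0.744, -0.0, -0.0]
contact_force: [0.3, 0.4, 0.4]
opening: 0.503
finger_force: 0.0
```

```bash
python3 - <<'E'
from h import *
s=get_state(); print(s['time'],s['eef_pos'],s['contact_force'])
shot('top','tc.png'); shot('scene','sc.png')
fins('tc.png',(150,160,350,225)); fins('sc.png',(370,120,470,210))
a=cv2.resize(cv2.imread('pics/tc.png')[160:300,150:350],None,fx=2,fy=2,interpolation=2); b=cv2.resize(cv2.imread('pics/sc.png')[110:250,290:480],None,fx=2,fy=2,interpolation=2); cv2.imwrite('pics/cc.png',np.hstack([a,b]))
E
```

```text
70.1667 [ 0.5444 -0.1259  0.2367] [0.2667 0.3614 0.4475]
tc.png [(35, [256.5, 190.8]), (43, [229.4, 193.4]), (39, [201.9, 195.8]), (97, [174.5, 197.4])]
sc.png [(159, [447.9, 143.4]), (138, [426.2, 150.4]), (147, [405.9, 158.3]), (25, [390.0, 162.0]), (49, [379.4, 169.6])]
```

View pics/cc.png

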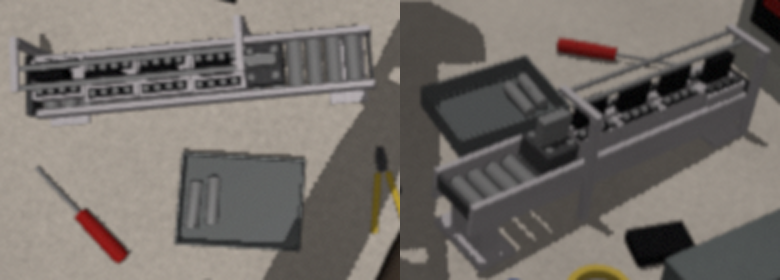

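The four carriers are closed up, with the follower's fin at about (262,60) in the left panel. That is where lane x of about 348 mm projects, so it stands against the last carrier. The spare rollers remain in the bin. I'll hand the job in.

```bash
python3 - <<'E'
from h import *
b=shot('scene','sd.png'); a=cv2.imread('pics/sc.png'); print((cv2.absdiff(a,b).max(2)>40)[110:250,290:480].sum())
print(sign_off())
E
```

```text
0
the job is handed in; nothing more can be done
None
```

The job is handed in: all four carriers are closed up on the lane against the stop, the follower weight rests against the last one, and the final camera check showed nothing moving. The run took about 70 s of the 210 s allowed; I haven't seen the judge's verdict.

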